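# Lay the wedge split level on the drying stack

### The job

Stack the wedge-shaped piece of oven wood on the split that lies on the steel tray, so that the stack is steady and its top level. To do so turn the wedge upside down and lay it centrally along the bottom split, slope on slope with its thick end over the low end, its flat face on top, and let go. Leave the bottom split where it lies, and do not disturb the half-round split, the loaf tin, the bowl or the brush.

Things in the scene. Friction and masses are not known exactly. Their poses are not given: they have to be found in the camera images.
- tray: Fixed dark steel tray, 240 x 240 mm, 4 mm thick floor, rim 16 mm high over the bench. Origin: centre of its underside.
- base_split: Bottom wood split, loose, 0.45 kg, flat on the tray floor. 150 mm long (its x), 54 mm wide (its y); its top face slopes down evenly towards its +x end at 0.24 rad (13.8 deg): 71 mm high at the -x end, 34 mm at the +x end. Dark bark strip, 4 mm proud, low on its +y side. Origin: centre of its underside, z up.
- base_top (a point): Middle of the sloping top face of the bottom split, 52 mm above its underside (axes as the bottom split's).
- wedge_split: Wedge-shaped wood split, loose, about 0.25 kg, 130 mm long (its x), 56 mm wide (its y, flat sides). Flat face (z = 0, underneath at the start); opposite it a face sloping at 0.24 rad: 26 mm thick at the -x end, 58 mm at the +x end, 42 mm in the middle. Origin: centre of the flat face; z points from it to the sloping face (up at the start, down in the finished stack).
- wedge_flat (a point): Centre of the wedge's flat face (same point and axes as the wedge's origin). The wedge's thick +x end is square and flat, so it can stand on it; its thin -x end has a blunt nose, 6 mm beyond the 130 mm.
- round_split: Bystander: half-round wood split with dark bark on top, loose, 120 mm long (its x), 56 mm wide, 35 mm high. Origin: centre of its flat underside.
- loaf_tin: Bystander: open steel loaf tin, 100 x 200 mm, 75 mm high, fixed. Origin: centre of its underside.
- bowl: Bystander: black plastic bowl, 130 mm across, 60 mm high. Origin: centre of its underside.
- flour_brush: Bystander: hand brush lying on the bench. Origin: on its length at bench height.

How it is judged:
At the end, for the whole second after the job is handed in: Bottom split still flat on the tray; wedge rests on it, off the tray, flat face up and level within 8 deg, its middle within 35 mm horizontally of the bottom split's middle and in line with it within 23 deg; both at rest, wedge let go (angle between wedge_split's own z axis and vertical above 3 rad and horizontal distance between wedge_flat and base_top below 0.035 m and contact force between wedge_split and base_split above 0.5 N and contact force between wedge_split and tray below 0.05 N and angle between base_split's own z axis and vertical below 0.1 rad and angle between the x axis of wedge_split and the x axis of base_split, either way round below 0.4 rad and contact force between the fingers and wedge_split below 0.05 N and linear speed of each of wedge_split, base_split below 0.02 m/s and angular speed of each of wedge_split, base_split below 0.15 rad/s); the robot touches nothing.
It fails at once if the bottom split is shifted by more than 40 mm (distance of base_split from where it was at the start of the episode above 0.04 m).
It fails at once if the half-round split, the bowl or the brush is shifted by more than 30 mm (distance of any of round_split, bowl, flour_brush from where it was at the start of the episode above 0.03 m).
It fails at once if the loaf tin is struck (more than 5 N) (contact force between loaf_tin and anything else above 5 N).
It also fails if it takes over 59 s, if anything falls off the work surface, if the arm or the gripper's body presses on something with over 40 N, if the wrist force passes 120 N, or if a joint passes its speed limit or range.

### The arm

A 7-joint arm with a two-finger parallel gripper is mounted at the origin on the work surface. World frame = base frame: x ahead of the robot, y to its left, z up, the work surface at z = 0. Lengths are in m, angles in rad, forces in N, time in s.
With the tool pointing down it reaches from about 0.425 to 0.95 m from the base axis. Payload 4.7 kg.
Tool frame: the origin (TCP) lies on the centre line of the jaws, within the pads' length; the fingertips stand 22 mm ahead of it and the grasp point (between the pads) lies 3 mm ahead of it; z points along the fingers, y is the line along which they close (so a half turn about z gives the same grasp; the last joint's range is limited). The gripper opens to 85 mm and grips with 20 to 120 N. Pads are 22 mm wide; open, the fingers measure 114 mm over their backs; the gripper's body (76 mm by 85 mm) begins 54 mm behind the grasp point. The pads swing forward as they close: fully open they stand 13 mm farther back than shut.
Start: joints at [1.171, 0.469, -0.049, 1.532, 0.024, 1.141, -0.082], TCP at [0.245, -0.629, 0.253] pointing down, gripper open.
Joint ranges: [-2.59, 2.59], [-0.33, 1.99], [-1.39, 1.29], [0.1, 2.45], [-1.04, 4.18], [0.21, 1.99], [-2.66, 2.66]. Speed limits (rad/s): [2.57, 2.57, 3.14, 3.14, 3.14, 3.14, 3.14].

### API

Orientations are given as a rotation vector (axis times angle).
In Python, from station import robot gives the robot as it stands. The module is installed in compiled form; this text tells all that it offers.
- The arm moves only by the tool step_arm, never from a script. Its argument "commands" is a list of rows, each a list of 3 entries, a list of its own where there are three numbers: the shift along the tool's x, y, z in m, then the turn, a rotation vector about the tool's x, y, z in degrees, then the opening, from -1 (shut) to 1 (fully open), so that 0 is half open. A call has 1 to 10 rows; each row shifts and turns the commanded pose from where the row before left it, along the tool's axes as they then stand; what a row does not reach is not made up. A row lasts 1/12 s, in which the tool goes at most 41.7 mm and 7.16 degrees, less where a joint would pass 70% of its speed; a pose out of reach is approached as far as the arm can. A call with a gripper value outside its range is refused whole. The fingers move at their own pace and stop on an object; the grip force is fixed at half the most. Time passes only in rows, so rows that do not move let the fingers close. It gives the time, the measured TCP pose, the force, the opening and the grip force at its end, in the units of the state.
- robot.sense(): the state, without advancing time (a new reading comes with each control period).
- robot.capture(name): name is "scene" or "top"; returns the picture (420x560x3 uint8, blue, green, red); there is no depth.
- robot.get_calibration(name): a dict with "mtx" (3x3 intrinsics, pixels), "distortion" ([k1, k2, p1, p2, k3] as OpenCV has them; the pictures are not rectified), "R" (3x3) and "t" (3): a world point X has camera coordinates R X + t. Camera axes: x right, y down, z forward; pixel columns grow to the right and rows downward; lengths in m; the calibration is good to about 2 mm. A picture is of the moment at which its call begins. get_calibration takes no time and is no camera call.
- robot.sign_off(): hands the job in; it is judged then, once.
The state is a dict: "time": time; "joints": joint angles; "qd": joint speeds; "tau": joint torques, N m; "ee_pos": TCP position; "ee_rot": TCP orientation; "wrist_force": force on the tool from outside, world axes, zero at the start; "moment": the same for the moment, N m; "grip_width": opening from 0.0 (shut) to 1.0 (fully open); "grip_force": force on a finger pad.
Only numpy, scipy, OpenCV 4.12 (cv2) and the standard library are available. Lean on these libraries where they do the work, as an engineer would, in place of code of your own. Each camera call takes 0.05 s, during which the arm holds its last target. There are 200 camera calls.

## Working session

There is one attempt and no reset: what is moved stays moved. The work goes in short steps, Python scripts to look and compute and a tool call to move; the robot and the scene stay as the last step left them, time stands still between calls to the robot, and variables do not carry over. Pictures are saved under pics/ and viewed, at most 12 in all, crops included, and the job is handed in when it is done.

Besides the shell and the picture viewer there is one more tool, called as a command line: name --argument value ..., lists and objects as JSON in quotes. step_arm: Moves the arm, as the interface text tells. Its arguments: {"type":"object","properties":{"commands":{"type":"array","items":{"type":"array"}}},"required":["commands"]}

```bash
mkdir -p pics
python3 - <<'E'
from station import robot
import cv2
for n in("scene","top"):
    cv2.imwrite(f"pics/{n}0.png",robot.capture(n))
    c=robot.get_calibration(n); print(n,c)
s=robot.sense();print(s["time"],s["ee_pos"],s["ee_rot"],s["grip_width"])
E
```

```text
scene {'mtx': array([[398.93480174,   0.        , 270.87684489],
       [  0.        , 398.93480174, 211.04327644],
       [  0.        ,   0.        ,   1.        ]]), 'distortion': array([-0.02469484,  0.        ,  0.        ,  0.        ,  0.        ]), 'R': array([[ 0.80401604,  0.59458449,  0.00524233],
       [ 0.48913335, -0.65635723, -0.57440731],
       [-0.33809284,  0.46439689, -0.81855284]]), 't': array([-0.42159674, -0.25638975,  1.32934118])}
top {'mtx': array([[389.64602623,   0.        , 271.41346859],
       [  0.        , 389.64602623, 211.30260863],
       [  0.        ,   0.        ,   1.        ]]), 'distortion': array([0.00665533, 0.        , 0.        , 0.        , 0.        ]), 'R': array([[ 4.66272574e-03, -9.99737931e-01, -2.24126599e-02],
       [-9.80894908e-01, -2.13580076e-04, -1.94538259e-01],
       [ 1.94482489e-01,  2.28915425e-02, -9.80638842e-01]]), 't': array([-0.02616693,  0.57242932,  0.89364334])}
0.1 [ 0.24443936 -0.62867711  0.25236078] [-3.08607217e+00 -5.78858778e-01  6.19023018e-04] 0.9994887092785979
```

View pics/scene0.png

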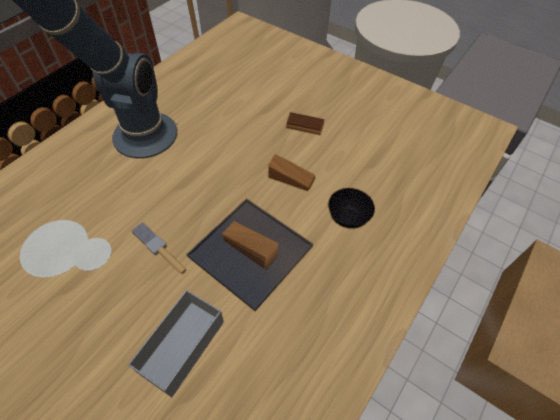

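View pics/top0.png

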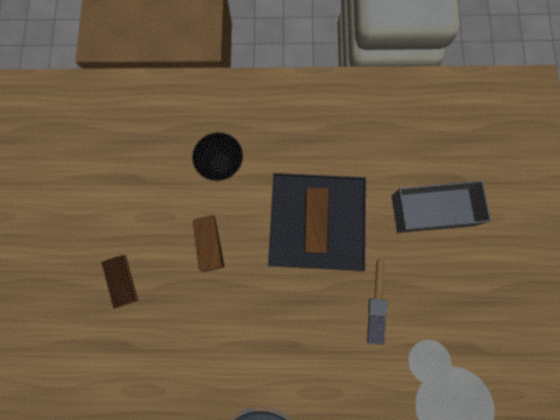

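The scene view shows the base split on the tray at (250,243), the wedge at (291,173), the half-round split at (305,123), the bowl at (352,207), the brush at (160,250) and the tin at (178,340). In the top view these are the base at (317,220), wedge at (208,243), half-round at (120,281), bowl at (217,156), tin at (440,207) and brush at (377,310). I'll enlarge both views to see which end is thick.

Run:
```python
import cv2,numpy as np
a=cv2.imread("pics/scene0.png");b=cv2.imread("pics/top0.png")
r=lambda im,x,y,w,h:cv2.convertScaleAbs(cv2.resize(im[y:y+h,x:x+w],(400,300),interpolation=cv2.INTER_CUBIC),alpha=1.4)
g=np.vstack([np.hstack([r(a,260,145,64,48),r(a,212,212,80,60)]),np.hstack([r(b,160,207,96,72),r(b,265,180,104,78)])])
cv2.imwrite("pics/crop0.png",g)
```

```text
(no output)
```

View pics/crop0.png

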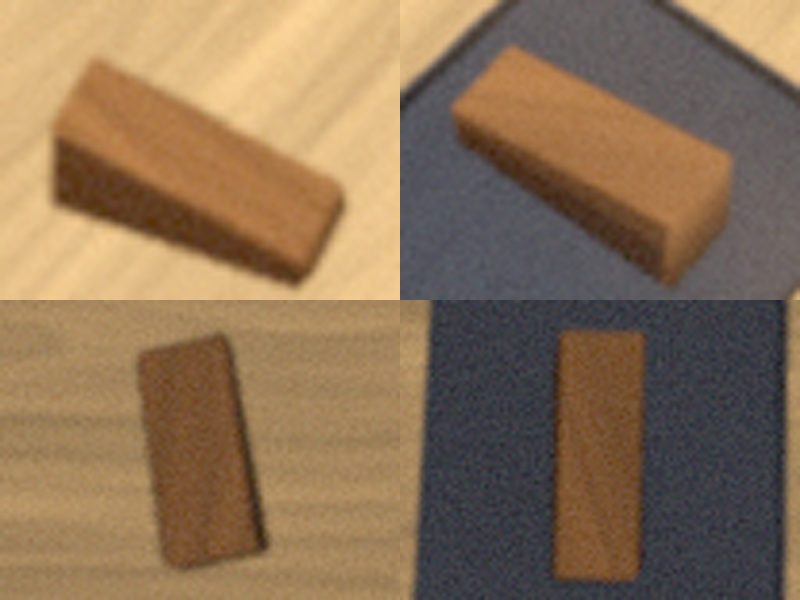

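The crops show the wedge's thick end towards the robot and its thin end away from it. The base split's low end is also towards the robot. So the wedge has to be inverted with its thick end still pointing at the robot. Next I'll measure positions.

```bash
cat > h.py <<'E'
import cv2,numpy as np
from station import robot
from scipy.spatial.transform import Rotation as R
def ray(n,px,z):
    c=robot.get_calibration(n)
    u=cv2.undistortPoints(np.float64(px).reshape(-1,1,2),c["mtx"],c["distortion"]).reshape(-1,2)
    d=np.c_[u,np.ones(len(u))]@c["R"]; o=-c["R"].T@c["t"]
    z=np.broadcast_to(z,len(u)); return o+d*((z-o[2])/d[:,2])[:,None]
def proj(n,P):
    c=robot.get_calibration(n)
    return cv2.projectPoints(np.float64(P).reshape(-1,1,3),cv2.Rodrigues(c["R"])[0],c["t"],c["mtx"],c["distortion"])[0].reshape(-1,2)
def show():
    s=robot.sense();M=R.from_rotvec(s["ee_rot"]).as_matrix()
    print("t",round(s["time"],2),"q",np.round(s["joints"],3),"p",np.round(s["ee_pos"],4),"x",np.round(M[:,0],3),"y",np.round(M[:,1],3),"z",np.round(M[:,2],3),"F",np.round(s["wrist_force"],1),"w",round(s["grip_width"],3),"g",round(s["grip_force"],1))
E
python3 - <<'E'
from h import *
b=cv2.imread("pics/top0.png"); f=cv2.GaussianBlur(b,(3,3),0).astype(int)
for name,(x,y,w,h),z in (("wedge",(180,205,60,75),.042),("base",(295,178,46,84),.056),("round",(95,248,50,65),.03)):
    c=f[y:y+h,x:x+w]
    if name=="base": m=(c[...,2]-c[...,0]>25)
    else:
        bg=np.median(np.r_[c[0],c[-1]],0); m=(bg.sum()-c.sum(2))>70
    m=cv2.morphologyEx(m.astype(np.uint8),cv2.MORPH_OPEN,np.ones((3,3)))
    k=max(cv2.findContours(m,0,1)[0],key=cv2.contourArea)
    box=cv2.boxPoints(cv2.minAreaRect(k))+[x,y]
    P=ray("top",box,z); print(name,box.round(1).tolist(),"\n",P.round(3).tolist(),"ctr",P.mean(0).round(4))
    e=[P[1]-P[0],P[2]-P[1]]; L=max(e,key=np.linalg.norm); print([np.linalg.norm(v).round(3) for v in e],"yaw",np.degrees(np.arctan2(L[1],L[0])).round(1))
for n,p,z in(("bowl",[217,156],.05),("brush",[[377,262],[377,343]],.01),("tin",[[393,190],[487,182],[490,222],[397,231]],.075),("tray",[[275,174],[366,177],[365,270],[269,267]],.016)): print(n,ray("top",p,z).round(3).tolist())
show()
E
```

```text
wedge [[189.6, 219.0], [214.9, 214.3], [224.9, 267.6], [199.6, 272.4]] 
 [[0.556, 0.178, 0.042], [0.568, 0.116, 0.042], [0.437, 0.087, 0.042], [0.425, 0.148, 0.042]] ctr [0.4964 0.1322 0.042 ]
[np.float64(0.064), np.float64(0.134)] yaw -167.7
base [[305.0, 188.0], [327.0, 188.0], [327.0, 252.0], [305.0, 252.0]] 
 [[0.631, -0.107, 0.056], [0.631, -0.161, 0.056], [0.474, -0.158, 0.056], [0.474, -0.105, 0.056]] ctr [ 0.5523 -0.1328  0.056 ]
[np.float64(0.054), np.float64(0.157)] yaw 178.7
round [[99.3, 260.8], [125.5, 253.5], [138.7, 301.2], [112.5, 308.5]] 
 [[0.453, 0.4, 0.03], [0.471, 0.336, 0.03], [0.357, 0.295, 0.03], [0.339, 0.357, 0.03]] ctr [0.4051 0.3468 0.03  ]
[np.float64(0.066), np.float64(0.122)] yaw -160.2
bowl [[0.716, 0.114, 0.05]]
brush [[0.454, -0.286, 0.01], [0.262, -0.277, 0.01]]
tin [[0.621, -0.316, 0.075], [0.64, -0.54, 0.075], [0.543, -0.537, 0.075], [0.522, -0.32, 0.075]]
tray [[0.679, -0.033, 0.016], [0.67, -0.267, 0.016], [0.434, -0.254, 0.016], [0.44, -0.019, 0.016]]
t 0.1 q [ 1.171  0.469 -0.049  1.534  0.024  1.141 -0.082] p [ 0.2444 -0.6287  0.2524] x [ 0.932  0.362 -0.   ] y [ 0.362 -0.932 -0.002] z [-0.001  0.002 -1.   ] F [-0.7 -0.2 -0.7] w 0.999 g 0.0
```

Measured values:

| Item | Position (x, y) | Axis yaw | Check |
|---|---|---|---|
| Wedge centre | (0.494, 0.136) | 12.5° | 135 mm long including nose, as given |
| Base centre | (0.551, -0.132) | 178.7° | 150 mm long, as given |

I'll work out the joint sign conventions and the steps to get above the wedge.

Run:
```python
from h import *
import itertools
s=robot.sense();q=s["joints"];M=R.from_rotvec(s["ee_rot"])
for sg in itertools.product([1,-1],repeat=3):
    r=R.from_euler("ZYZYZYZ",[-q[0],q[1],sg[0]*q[2],q[3],sg[1]*q[4],q[5],sg[2]*q[6]])
    d=(r.inv()*M).as_rotvec(degrees=True); print(sg,d.round(2), r.as_matrix()[:,2].round(4), M.as_matrix()[:,2].round(4))
print(M.as_matrix().T@(np.array([.50,.138,.2])-s["ee_pos"]))
```

```text
Traceback (most recent call last):
  File "scipy/spatial/transform/_rotation.pyx", line 1413, in scipy.spatial.transform._rotation.Rotation.from_euler
ValueError: Expected axis specification to be a non-empty string of upto 3 characters, got ZYZYZYZ
```

```bash
cat >> h.py <<'E'
def chain(q,sg):
    a=[-q[0],q[1],sg[0]*q[2],q[3],sg[1]*q[4],q[5],sg[2]*q[6]]
    r=R.identity(); out=[]
    for k,v in enumerate(a): r=r*R.from_euler("zy"[k%2],v); out.append(r)
    return out
E
python3 - <<'E'
from h import *
import itertools
s=robot.sense();q=s["joints"];M=R.from_rotvec(s["ee_rot"])
for sg in itertools.product([1,-1],repeat=3):
    r=chain(q,sg)[-1]
    print(sg,(r.inv()*M).as_rotvec(degrees=True).round(2), r.as_matrix()[:,2].round(4), M.as_matrix()[:,2].round(4))
E
```

```text
(1, 1, 1) [ 0.   -0.   93.31] [-7.0e-04  1.6e-03 -1.0e+00] [-7.0e-04  1.6e-03 -1.0e+00]
(1, 1, -1) [ 0.   -0.   83.88] [-7.0e-04  1.6e-03 -1.0e+00] [-7.0e-04  1.6e-03 -1.0e+00]
(1, -1, 1) [-2.1   1.88 94.45] [-0.0417 -0.0137 -0.999 ] [-7.0e-04  1.6e-03 -1.0e+00]
(1, -1, -1) [-1.89  2.   85.02] [-0.0417 -0.0137 -0.999 ] [-7.0e-04  1.6e-03 -1.0e+00]
(-1, 1, 1) [ 2.01 -2.01 98.26] [ 0.0389  0.0204 -0.999 ] [-7.0e-04  1.6e-03 -1.0e+00]
(-1, 1, -1) [ 1.8  -2.12 88.83] [ 0.0389  0.0204 -0.999 ] [-7.0e-04  1.6e-03 -1.0e+00]
(-1, -1, 1) [ 0.   -0.   99.43] [-7.0e-04  1.6e-03 -1.0e+00] [-7.0e-04  1.6e-03 -1.0e+00]
(-1, -1, -1) [ 0. -0. 90.] [-7.0e-04  1.6e-03 -1.0e+00] [-7.0e-04  1.6e-03 -1.0e+00]
```

step_arm --commands '[[[0.0215, -0.0259, 0.002], [0, 0, 0], 1], [[0.0215, -0.0259, 0.002], [0, 0, 0], 1], [[0.0215, -0.0259, 0.002], [0, 0, 0], 1], [[0.0215, -0.0259, 0.002], [0, 0, 0], 1], [[0.0215, -0.0259, 0.002], [0, 0, 0], 1], [[0.0215, -0.0259, 0.002], [0, 0, 0], 1], [[0.0215, -0.0259, 0.002], [0, 0, 0], 1], [[0.0215, -0.0259, 0.002], [0, 0, 0], 1], [[0.0215, -0.0259, 0.002], [0, 0, 0], 1], [[0.0215, -0.0259, 0.002], [0, 0, 0], 1]]'

```text
time: 0.93
ee_pos: [0.3511, -0.3081, 0.233]
ee_rot: [-3.088, -0.579, 0.001]
wrist_force: [0.9, 0.1, 0.4]
grip_width: 1.005
grip_force: 0.0
```

step_arm --commands '[[[0.025, -0.0301, 0.0025], [0, 0, 0], 1], [[0.025, -0.0301, 0.0025], [0, 0, 0], 1], [[0.025, -0.0301, 0.0025], [0, 0, 0], 1], [[0.025, -0.0301, 0.0025], [0, 0, 0], 1], [[0.025, -0.0301, 0.0025], [0, 0, 0], 1], [[0.025, -0.0301, 0.0025], [0, 0, 0], 1], [[0.025, -0.0301, 0.0025], [0, 0, 0], 1], [[0.025, -0.0301, 0.0025], [0, 0, 0], 1], [[0.025, -0.0301, 0.0025], [0, 0, 0], 1], [[0.025, -0.0301, 0.0025], [0, 0, 0], 1]]'

```text
time: 1.77
ee_pos: [0.4751, 0.063, 0.2081]
ee_rot: [3.087, 0.579, -0.0]
wrist_force: [1.1, 0.1, -1.0]
grip_width: 1.002
grip_force: 0.0
```

```bash
python3 -c "
from h import *;show()"
```

```text
t 1.77 q [ 0.221  0.241 -0.51   2.013  0.147  0.923 -1.566] p [0.4751 0.063  0.2081] x [ 0.932  0.362 -0.   ] y [ 0.362 -0.932  0.   ] z [-0. -0. -1.] F [ 1.1  0.1 -1. ] w 1.002 g 0.0
```

step_arm --commands '[[[0.025, -0.0301, 0.0025], [0, 0, -4.4], 1], [[0.025, -0.0301, 0.0025], [0, 0, 0], 1], [[0, 0, 0], [0, 0, 0], 1]]'

```text
time: 2.02
ee_pos: [0.4973, 0.1453, 0.2034]
ee_rot: [-3.053, -0.713, -0.004]
wrist_force: [0.5, -0.1, 1.3]
grip_width: 1.001
grip_force: 0.0
```

```bash
python3 -c "
from h import *;show()"
```

```text
t 2.02 q [ 0.091  0.317 -0.55   1.936  0.197  0.938 -1.665] p [0.4973 0.1453 0.2034] x [0.897 0.443 0.004] y [ 0.443 -0.897 -0.005] z [ 0.001  0.006 -1.   ] F [ 0.5 -0.1  1.3] w 1.001 g 0.0
```

step_arm --commands '[[[0, 0, 0], [0, 0, 6.9], 1], [[0, 0, 0], [0, 0, 6.9], 1], [[0.01, 0.008, 0.03], [0, 0, 0], 1], [[0, 0, 0.03], [0, 0, 0], 1], [[0, 0, 0.03], [0, 0, 0], 1], [[0, 0, 0], [0, 0, 0], 1], [[0, 0, 0], [0, 0, 0], 1]]'

```text
time: 2.6
ee_pos: [0.5073, 0.1302, 0.1123]
ee_rot: [3.124, 0.324, -0.006]
wrist_force: [-0.4, -0.8, 1.0]
grip_width: 0.997
grip_force: 0.0
```

```bash
python3 -c "
from h import *;show()
a=robot.capture('scene');b=robot.capture('top')
r=lambda im,x,y,w,h:cv2.convertScaleAbs(cv2.resize(im[y:y+h,x:x+w],(400,400),interpolation=cv2.INTER_CUBIC),alpha=1.3)
cv2.imwrite('pics/c1.png',np.hstack([r(a,230,100,110,110),r(b,155,190,110,110)]))"
```

```text
t 2.6 q [ 0.025  0.441 -0.448  2.003  0.271  0.759 -1.949] p [0.5073 0.1302 0.1123] x [ 0.979  0.205 -0.004] y [ 0.205 -0.979  0.   ] z [-0.004 -0.001 -1.   ] F [-0.4 -0.8  1. ] w 0.997 g 0.0
```

View pics/c1.png

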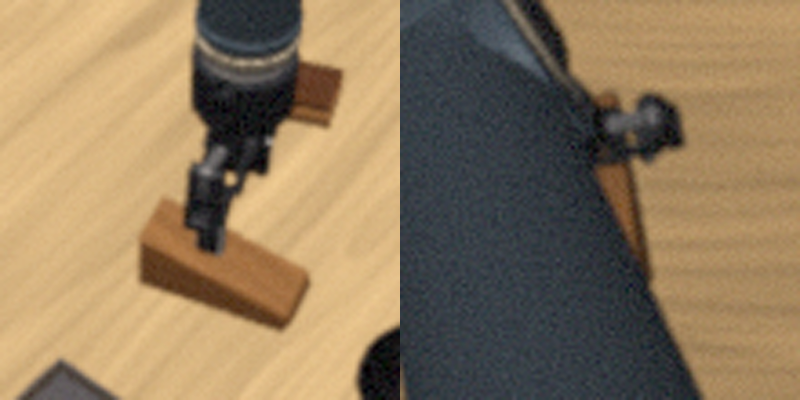

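The gripper straddles the wedge, with the −y finger at about top pixel (221,223), beside its edge. I'll shift 9 mm, go down and close.

step_arm --commands '[[[0.002, -0.009, 0.01], [0, 0, 0], 1], [[0, 0, 0.025], [0, 0, 0], 1], [[0, 0, 0.025], [0, 0, 0], 1], [[0, 0, 0.024], [0, 0, 0], 1], [[0, 0, 0], [0, 0, 0], 1], [[0, 0, 0], [0, 0, 0], -1], [[0, 0, 0], [0, 0, 0], -1], [[0, 0, 0], [0, 0, 0], -1], [[0, 0, 0], [0, 0, 0], -1], [[0, 0, 0], [0, 0, 0], -1]]'

```text
time: 3.53
ee_pos: [0.5105, 0.1403, 0.0319]
ee_rot: [-3.124, -0.324, -0.008]
wrist_force: [-0.8, -0.7, 6.3]
grip_width: 0.645
grip_force: 64.5
```

step_arm --commands '[[[0, 0, 0], [0, 0, 0], -1], [[0, 0, 0], [0, 0, 0], -1], [[0, 0, 0], [0, 0, 0], -1], [[0, 0, -0.01], [0, 0, 0], -1], [[0, 0, -0.02], [0, 0, 0], -1], [[0, 0, -0.03], [0, 0, 0], -1], [[0, 0, -0.03], [0, 0, 0], -1], [[0, 0, -0.03], [0, 0, 0], -1], [[0, 0, -0.03], [0, 0, 0], -1], [[0, 0, -0.03], [0, 0, 0], -1]]'

```text
time: 4.37
ee_pos: [0.5079, 0.1398, 0.212]
ee_rot: [-3.125, -0.325, -0.002]
wrist_force: [1.5, -0.5, -2.5]
grip_width: 0.647
grip_force: 64.0
```

```bash
python3 -c "
from h import *;show()"
```

```text
t 4.37 q [ 0.064  0.314 -0.502  1.909  0.183  0.962 -1.886] p [0.5079 0.1398 0.212 ] x [0.979 0.206 0.001] y [ 0.206 -0.979  0.   ] z [ 0.001  0.    -1.   ] F [ 1.5 -0.5 -2.5] w 0.647 g 64.0
```

Run:
```python
from h import *
D=[([1.171,.469,-.049,1.534,.024,1.141,-.082],[.2444,-.6287,.2524]),([.221,.241,-.51,2.013,.147,.923,-1.566],[.4751,.063,.2081]),([.091,.317,-.55,1.936,.197,.938,-1.665],[.4973,.1453,.2034]),([.025,.441,-.448,2.003,.271,.759,-1.949],[.5073,.1302,.1123]),([.064,.314,-.502,1.909,.183,.962,-1.886],[.5079,.1398,.212])]
A=[];B=[]
for q,p in D:
    m=[r.as_matrix() for r in chain(q,(-1,-1,-1))]
    A.append(np.c_[[0,0,1],m[0][:,0],m[1][:,2],m[2][:,0],m[3][:,0],m[3][:,2],m[5][:,0]]);B.append(p)
A=np.vstack(A);B=np.hstack(B)
for c in ([0,2,5],[0,2,3,5],[0,2,3,4,5],[0,2,3,4,5,6],[0,1,2,3,4,5,6]):
    x,r,k,sv=np.linalg.lstsq(A[:,c],B,rcond=None); print(c,x.round(4),k,np.abs(A[:,c]@x-B).max().round(4),sv[-1].round(3))
```

```text
[0, 2, 5] [-0.2287  0.7032  0.3958] 3 0.0369 0.278
[0, 2, 3, 5] [-0.2368  0.7234 -0.0435  0.438 ] 4 0.0402 0.259
[0, 2, 3, 4, 5] [-0.255   0.6952 -0.0605 -0.0472  0.4348] 5 0.0349 0.259
[0, 2, 3, 4, 5, 6] [-0.1861  0.6793  0.0098 -0.0437  0.4848  0.1002] 6 0.0351 0.111
[0, 1, 2, 3, 4, 5, 6] [-0.0473  0.066   0.5606 -0.0079  0.0036  0.4781  0.0719] 7 0.0351 0.103
```

```bash
cat > fit.py <<'E'
from h import *
import itertools
D=[([1.171,.469,-.049,1.534,.024,1.141,-.082],[.2444,-.6287,.2524]),([.221,.241,-.51,2.013,.147,.923,-1.566],[.4751,.063,.2081]),([.091,.317,-.55,1.936,.197,.938,-1.665],[.4973,.1453,.2034]),([.025,.441,-.448,2.003,.271,.759,-1.949],[.5073,.1302,.1123]),([.064,.314,-.502,1.909,.183,.962,-1.886],[.5079,.1398,.212])]
names=["h","ax1","ay1","L1","ay2","ex","ey","wx","wy","L2","fx","fy"]
def cols(q):
    m=[r.as_matrix() for r in chain(q,(-1,-1,-1))]
    return np.c_[[0,0,1],m[0][:,0],m[0][:,1],m[1][:,2],m[1][:,1],m[2][:,0],m[2][:,1],m[3][:,0],m[3][:,1],m[3][:,2],m[5][:,0],m[5][:,1]]
A=np.vstack([cols(q) for q,p in D]);B=np.hstack([p for q,p in D])
E
python3 - <<'E'
from fit import *
res=[]
for n in (1,2,3):
  for ex in itertools.combinations([1,2,5,6,7,8,10,11],n):
    c=sorted([0,3,9]+list(ex)); x=np.linalg.lstsq(A[:,c],B,rcond=None)[0]
    res.append((np.abs(A[:,c]@x-B).max().round(4),n,[(names[i],round(float(v),3)) for i,v in zip(c,x)]))
for n in(1,2,3):
    for r in sorted([r for r in res if r[1]==n],key=lambda r:r[0])[:4]: print(r)
E
```

```text
(np.float64(0.0061), 1, [('h', -0.041), ('ay1', -0.044), ('L1', 0.552), ('L2', 0.476)])
(np.float64(0.0097), 1, [('h', -0.057), ('L1', 0.56), ('ey', -0.038), ('L2', 0.453)])
(np.float64(0.0097), 1, [('h', -0.057), ('L1', 0.56), ('wy', -0.038), ('L2', 0.453)])
(np.float64(0.0135), 1, [('h', -0.057), ('L1', 0.554), ('L2', 0.451), ('fy', -0.038)])
(np.float64(0.0011), 2, [('h', -0.037), ('ay1', -0.031), ('L1', 0.545), ('L2', 0.471), ('fy', -0.013)])
(np.float64(0.0013), 2, [('h', -0.042), ('ay1', -0.026), ('L1', 0.55), ('ey', -0.016), ('L2', 0.468)])
(np.float64(0.0013), 2, [('h', -0.042), ('ay1', -0.026), ('L1', 0.55), ('wy', -0.016), ('L2', 0.468)])
(np.float64(0.002), 2, [('h', -0.047), ('ay1', -0.043), ('L1', 0.539), ('wx', -0.018), ('L2', 0.468)])
(np.float64(0.001), 3, [('h', -0.037), ('ay1', -0.03), ('L1', 0.546), ('wx', 0.002), ('L2', 0.471), ('fy', -0.014)])
(np.float64(0.0011), 3, [('h', -0.035), ('ax1', 0.002), ('ay1', -0.032), ('L1', 0.542), ('L2', 0.47), ('fy', -0.011)])
(np.float64(0.0011), 3, [('h', -0.039), ('ay1', -0.029), ('L1', 0.547), ('ex', -0.003), ('L2', 0.473), ('fy', -0.014)])
(np.float64(0.0011), 3, [('h', -0.037), ('ay1', -0.029), ('L1', 0.548), ('L2', 0.476), ('fx', 0.006), ('fy', -0.014)])
```

The model fits to about 1 mm. I'll plan the joint path for turning the tool horizontal, with the wedge standing on its thick end, in the free area near (0.68,0.34).

```bash
cat > ik.py <<'E'
from h import *
from scipy.optimize import least_squares
LO=np.array([-2.59,-.33,-1.39,.1,-1.04,.21,-2.66]);HI=np.array([2.59,1.99,1.29,2.45,4.18,1.99,2.66])
G=dict(hs=.30)
def fk(q):
    m=[r.as_matrix() for r in chain(q,(-1,-1,-1))]
    p=np.array([0,0,G["hs"]])-.031*m[0][:,1]+.545*m[1][:,2]+.471*m[3][:,2]-.013*m[5][:,1]+(G["hs"]+.037)*m[6][:,2]
    return p,m[6]@R.from_euler("z",90,degrees=True).as_matrix(),m
def ik(p,M,q0,w=.02):
    def f(q):
        a,N,_=fk(q); return np.r_[(a-p)*5,R.from_matrix(N.T@M).as_rotvec()*2,w*(q-q0)]
    s=least_squares(f,np.clip(q0,LO+1e-3,HI-1e-3),bounds=(LO,HI)); a,N,_=fk(s.x)
    return s.x,np.linalg.norm(a-p),np.degrees(R.from_matrix(N.T@M).magnitude())
def down(yaw):  # tool z down, tool x at yaw
    c,s=np.cos(yaw),np.sin(yaw); return np.array([[c,s,0],[s,-c,0],[0,0,-1]])
def pitch(yaw,a): return down(yaw)@R.from_euler("y",a).as_matrix()
E
python3 - <<'E'
from ik import *
q=robot.sense()["joints"]; print(fk(q)[0])
p0=np.array([.508,.14,.212])
for Gp,yd in (([.66,.32],-45),([.66,.32],-20),([.60,.22],-45),([.55,.15],-60)):
  for hs in (.3,):
    G["hs"]=hs; qq=q.copy(); print(Gp,yd)
    for k in range(1,21):
        t=k/20; a=min(1,t)
        p=p0+(np.r_[Gp,.25]-p0)*t; yaw=np.radians(12+(yd-12)*t)
        qq,e,o=ik(p,pitch(yaw,a*np.pi/2),qq)
        if k%5==0: print(" ",k,qq.round(2),e.round(3),o.round(1),"W",(p-(hs+.037)*pitch(yaw,a*np.pi/2)[:,2]).round(2))
    qq,e,o=ik(np.r_[Gp,.085],pitch(yaw,np.pi/2),qq);m=fk(qq)[2];print("  low",qq.round(2),e.round(3),o.round(1),"elbow z",(hs+.545*m[1][2,2]).round(2))
E
```

```text
[0.50796703 0.1400597  0.21243195]
[0.66, 0.32] -45
  5 [-0.17  0.21 -0.39  2.09  0.53  0.59 -2.56] 0.0 0.0 W [0.42 0.19 0.53]
  10 [-1.74  0.61  1.29  2.2   0.15  0.24 -2.66] 0.001 0.1 W [0.36 0.3  0.47]
  15 [-1.68  1.1   1.29  2.05 -0.25  0.21 -2.66] 0.07 10.9 W [0.35 0.43 0.37]
  20 [-1.66  1.36  1.29  1.99 -0.39  0.21 -2.66] 0.14 30.5 W [0.42 0.56 0.25]
  low [-1.84  1.83  1.29  2.06 -0.83  0.21 -2.66] 0.101 21.8 elbow z 0.16
[0.66, 0.32] -20
  5 [-0.12  0.2  -0.41  2.09  0.48  0.55 -2.39] 0.0 0.0 W [0.42 0.18 0.53]
  10 [-1.7   0.42  1.22  2.22  0.42  0.21 -2.66] 0.015 3.4 W [0.35 0.25 0.47]
  15 [-1.72  0.95  1.29  2.04 -0.02  0.21 -2.66] 0.046 11.9 W [0.32 0.34 0.37]
  20 [-1.65  1.2   1.29  1.89 -0.17  0.21 -2.66] 0.082 26.7 W [0.34 0.44 0.25]
  low [-2.    1.99  1.29  2.07 -0.95  0.21 -2.66] 0.081 7.2 elbow z 0.08
[0.6, 0.22] -45
  5 [-0.12  0.17 -0.4   2.13  0.51  0.57 -2.51] 0.0 0.0 W [0.4  0.17 0.53]
  10 [-1.71  0.54  1.29  2.26  0.22  0.21 -2.66] 0.022 2.6 W [0.33 0.25 0.47]
  15 [-1.71  1.12  1.29  2.15 -0.27  0.21 -2.66] 0.09 10.2 W [0.31 0.36 0.37]
  20 [-2.03  1.98  1.29  2.33 -0.89  0.21 -2.66] 0.156 14.8 W [0.36 0.46 0.25]
  low [-1.94  1.99  1.29  2.18 -0.94  0.31 -2.66] 0.072 14.2 elbow z 0.08
[0.55, 0.15] -60
  5 [-0.1   0.14 -0.41  2.16  0.52  0.58 -2.57] 0.0 0.0 W [0.39 0.16 0.53]
  10 [-1.67  0.59  1.29  2.28  0.13  0.23 -2.66] 0.045 3.5 W [0.31 0.24 0.47]
  15 [-1.81  1.36  1.29  2.3  -0.55  0.21 -2.66] 0.124 5.4 W [0.31 0.36 0.37]
  20 [-1.96  1.94  1.29  2.4  -0.85  0.26 -2.66] 0.151 19.4 W [0.38 0.44 0.25]
  low [-1.93  1.99  1.29  2.23 -0.9   0.5  -2.66] 0.085 17.4 elbow z 0.08
```

```bash
cat > glob.py <<'E'
from ik import *
rng=np.random.default_rng(0)
flip=np.diag([-1,-1,1.])
Gp=np.array([.66,.30,.085])
for yd in (-90,-60,-30,0,30):
  for fl in (0,1):
    M=pitch(np.radians(yd),np.pi/2)@(flip if fl else np.eye(3)); S=[]
    for _ in range(25):
        q,e,o=ik(Gp,M,rng.uniform(LO,HI),1e-4)
        if e<.003 and o<1 and not any(np.abs(q-s).max()<.5 for s in S): S.append(q)
    print(yd,fl,[s.round(2).tolist() for s in S[:4]])
E
python3 glob.py
```

```text
Traceback (most recent call last):
  File "glob.py", line 1, in <module>
    from ik import *
  File "ik.py", line 1, in <module>
    from h import *
  File "h.py", line 2, in <module>
    from station import robot
  File "scipy/spatial/_ckdtree.pyx", line 11, in init scipy.spatial._ckdtree
  File "glob.py", line 2, in <module>
    rng=np.random.default_rng(0)
        ^^
NameError: name 'np' is not defined
```

```bash
mv glob.py gsol.py; timeout 300 python3 gsol.py
```

```text
-90 0 [[-1.02, 1.5, 0.57, 0.82, 0.55, 1.99, 2.48]]
-90 1 [[-1.01, 1.5, 0.57, 0.82, 0.55, 1.99, -0.66], [-1.18, 1.72, 1.29, 0.83, -0.03, 1.9, -0.33]]
-60 0 [[-0.97, 1.23, 0.08, 1.37, 1.17, 1.72, 2.1], [-1.5, 1.6, 1.1, 1.4, 0.25, 1.21, 2.64]]
-60 1 [[-0.73, 1.27, -0.33, 1.35, 1.45, 1.99, -1.1], [-1.12, 1.26, 0.33, 1.38, 0.99, 1.57, -0.97], [-1.42, 1.46, 0.88, 1.4, 0.5, 1.28, -0.68]]
-30 0 [[-0.77, 1.13, -0.24, 1.82, 1.79, 1.74, 1.81], [-1.17, 1.13, 0.27, 1.85, 1.52, 1.33, 1.76]]
-30 1 [[-1.61, 1.42, 0.89, 1.87, 1.07, 0.74, -1.23], [-0.54, 1.22, -0.55, 1.8, 1.99, 1.99, -1.23], [-1.81, 1.83, 1.29, 1.86, 0.07, 0.44, -0.44], [-1.11, 1.12, 0.2, 1.84, 1.56, 1.39, -1.38]]
0 0 [[-1.17, 1.15, 0.42, 2.19, 2.22, 1.35, 1.22], [-0.47, 1.14, -0.36, 2.14, 2.52, 1.86, 1.77], [-1.63, 1.52, 0.95, 2.21, 2.22, 0.82, 0.74]]
0 1 [[-0.95, 1.09, 0.17, 2.18, 2.28, 1.54, -1.76], [-0.25, 1.26, -0.62, 2.12, 2.73, 1.98, -1.11]]
30 0 [[0.16, 1.27, -0.59, 2.2, 3.55, 1.57, 2.19], [-1.4, 1.78, 1.1, 2.31, 2.65, 1.53, 0.18], [-1.11, 1.38, 0.77, 2.29, 2.85, 1.74, 0.72], [-0.41, 1.1, 0.03, 2.24, 3.27, 1.77, 1.57]]
30 1 [[-0.44, 1.1, 0.05, 2.24, 3.25, 1.78, -1.59], [0.04, 1.2, -0.46, 2.21, 3.5, 1.63, -1.09], [-1.19, 1.47, 0.86, 2.3, 2.79, 1.7, -2.55], [0.67, 1.94, -1.21, 2.18, 3.69, 1.07, -0.07]]
```

```bash
cat > path.py <<'E'
from ik import *
flip=np.diag([-1,-1,1.])
def run(q,wps,N=12,v=1):
    # wps: list of (p,yaw_deg,pitch_deg,flip)
    out=[]
    for a,b in zip(wps,wps[1:]):
        for k in range(1,N+1):
            t=k/N; L=lambda x,y:np.asarray(x)+(np.asarray(y)-np.asarray(x))*t
            M=pitch(np.radians(L(a[1],b[1])),np.radians(L(a[2],b[2])))@(flip if b[3] else np.eye(3))
            qn,e,o=ik(L(a[0],b[0]),M,q,.02); out.append((e,o,np.abs(qn-q).max())); q=qn
            if v and k%(N//3)==0: print(" ",q.round(2),e.round(3),o.round(1),"step",out[-1][2].round(2))
    return q
E
python3 - <<'E'
from path import *
q0=robot.sense()["joints"].copy(); q0[6]+=np.pi
for Gp,yd in (([.66,.32],-45),([.66,.30],-60),([.66,.30],-20),([.58,.18],-60)):
    print(Gp,yd)
    P0=[.508,.14,.212];P1=np.r_[Gp,.25]
    run(q0,[(P0,12,0,1),(P1,yd,0,1),(P1,yd,90,1),(np.r_[Gp,.085],yd,90,1)])
E
```

```text
[0.66, 0.32] -45
  [-0.09  0.4  -0.43  1.75  0.19  1.03  0.86] 0.0 0.0 step 0.1
  [-0.22  0.49 -0.35  1.57  0.18  1.12  0.5 ] 0.0 0.0 step 0.09
  [-0.34  0.59 -0.27  1.36  0.16  1.21  0.16] 0.0 0.0 step 0.08
  [-0.68  0.55 -0.09  1.54  0.64  1.13 -0.27] 0.0 0.0 step 0.12
  [-0.97  0.67  0.08  1.65  1.06  1.28 -0.69] 0.0 0.0 step 0.09
  [-1.14  0.92  0.25  1.67  1.3   1.52 -0.97] 0.0 0.0 step 0.07
  [-1.13  1.    0.24  1.65  1.28  1.51 -1.04] 0.0 0.0 step 0.02
  [-1.13  1.09  0.23  1.62  1.27  1.5  -1.09] 0.0 0.0 step 0.02
  [-1.12  1.18  0.22  1.58  1.26  1.49 -1.14] 0.0 0.0 step 0.02
[0.66, 0.3] -60
  [-0.09  0.39 -0.41  1.75  0.18  1.03  0.8 ] 0.0 0.0 step 0.11
  [-0.23  0.48 -0.32  1.58  0.16  1.11  0.36] 0.0 0.0 step 0.11
  [-0.35  0.57 -0.22  1.39  0.13  1.2  -0.06] 0.0 0.0 step 0.1
  [-0.69  0.6  -0.04  1.45  0.56  1.26 -0.42] 0.0 0.0 step 0.1
  [-0.95  0.76  0.12  1.48  0.9   1.45 -0.69] 0.0 0.0 step 0.07
  [-1.09  1.    0.27  1.47  1.11  1.67 -0.85] 0.0 0.0 step 0.07
  [-1.08  1.08  0.26  1.45  1.09  1.65 -0.91] 0.0 0.0 step 0.02
  [-1.08  1.16  0.25  1.42  1.07  1.64 -0.96] 
[... 563 characters left out ...]
.1   2.01  1.82  1.45 -1.45] 0.0 0.0 step 0.03
  [-1.01  1.09  0.09  1.97  1.82  1.47 -1.51] 0.0 0.0 step 0.03
[0.58, 0.18] -60
  [-0.02  0.33 -0.42  1.84  0.16  1.    0.86] 0.0 0.0 step 0.1
  [-0.1   0.35 -0.34  1.77  0.13  1.04  0.46] 0.0 0.0 step 0.1
  [-0.18  0.38 -0.26  1.7   0.1   1.08  0.06] 0.0 0.0 step 0.1
  [-0.54  0.39 -0.15  1.79  0.64  1.14 -0.48] 0.0 0.0 step 0.13
  [-0.81  0.56 -0.05  1.85  1.01  1.4  -0.88] 0.0 0.0 step 0.08
  [-0.98  0.84  0.09  1.85  1.19  1.68 -1.12] 0.0 0.0 step 0.07
  [-0.97  0.93  0.09  1.83  1.17  1.66 -1.19] 0.0 0.0 step 0.02
  [-0.97  1.03  0.08  1.8   1.16  1.63 -1.25] 0.0 0.0 step 0.02
  [-0.97  1.12  0.08  1.76  1.16  1.61 -1.31] 0.0 0.0 step 0.02
```

My grasp has joint 7 on the wrong side for the turn. The model shows the path works if the grip is rotated by half a turn. I'll set the wedge down, turn the gripper 180° and grasp again.

step_arm --commands '[[[0, 0, 0.035], [0, 0, 0], -1], [[0, 0, 0.035], [0, 0, 0], -1], [[0, 0, 0.035], [0, 0, 0], -1], [[0, 0, 0.03], [0, 0, 0], -1], [[0, 0, 0.025], [0, 0, 0], -1], [[0, 0, 0.015], [0, 0, 0], -1], [[0, 0, 0.004], [0, 0, 0], -1], [[0, 0, 0], [0, 0, 0], -1], [[0, 0, 0], [0, 0, 0], 1], [[0, 0, 0], [0, 0, 0], 1]]'

```text
time: 5.2
ee_pos: [0.5093, 0.1401, 0.0316]
ee_rot: [-3.124, -0.324, -0.004]
wrist_force: [-0.1, 0.2, -0.4]
grip_width: 0.9
grip_force: 0.0
```

step_arm --commands '[[[0, 0, 0], [0, 0, 0], 1], [[0, 0, 0], [0, 0, 0], 1], [[0, 0, -0.03], [0, 0, 0], 1], [[0, 0, -0.04], [0, 0, -7], 1], [[0, 0, -0.01], [0, 0, -7], 1], [[0, 0, 0], [0, 0, -7], 1], [[0, 0, 0], [0, 0, -7], 1], [[0, 0, 0], [0, 0, -7], 1], [[0, 0, 0], [0, 0, -7], 1], [[0, 0, 0], [0, 0, -7], 1]]'

```text
time: 6.03
ee_pos: [0.5087, 0.1397, 0.1106]
ee_rot: [2.704, 1.598, 0.001]
wrist_force: [-0.2, 0.0, -0.3]
grip_width: 1.001
grip_force: 0.0
```

step_arm --commands '[[[0, 0, 0], [0, 0, -7], 1], [[0, 0, 0], [0, 0, -7], 1], [[0, 0, 0], [0, 0, -7], 1], [[0, 0, 0], [0, 0, -7], 1], [[0, 0, 0], [0, 0, -7], 1], [[0, 0, 0], [0, 0, -7], 1], [[0, 0, 0], [0, 0, -7], 1], [[0, 0, 0], [0, 0, -7], 1], [[0, 0, 0], [0, 0, -7], 1], [[0, 0, 0], [0, 0, -7], 1]]'

```text
time: 6.87
ee_pos: [0.5087, 0.1396, 0.1105]
ee_rot: [1.298, 2.86, -0.0]
wrist_force: [-0.8, -0.7, -0.6]
grip_width: 1.001
grip_force: 0.0
```

step_arm --commands '[[[0, 0, 0], [0, 0, -7], 1], [[0, 0, 0], [0, 0, -7], 1], [[0, 0, 0], [0, 0, -7], 1], [[0, 0, 0], [0, 0, -7], 1], [[0, 0, 0], [0, 0, -7], 1], [[0, 0, 0], [0, 0, -7], 1], [[0, 0, 0], [0, 0, -7], 1], [[0, 0, 0], [0, 0, -7], 1], [[0, 0, 0], [0, 0, 0], 1], [[0, 0, 0], [0, 0, 0], 1]]'

```text
time: 7.7
ee_pos: [0.5086, 0.1396, 0.1102]
ee_rot: [0.182, -3.136, -0.0]
wrist_force: [0.9, 0.3, 0.0]
grip_width: 0.998
grip_force: 0.0
```

```bash
python3 -c "
from h import *;show()"
```

```text
t 7.7 q [ 0.497  0.736 -1.183  1.974  0.817  1.019  0.607] p [0.5086 0.1396 0.1102] x [-0.993 -0.116  0.   ] y [-0.116  0.993  0.   ] z [-0.  0. -1.] F [0.9 0.3 0. ] w 0.998 g 0.0
```

step_arm --commands '[[[0, 0, 0.01], [0, 0, -5.2], 1], [[0, 0, 0.025], [0, 0, 0], 1], [[0, 0, 0.025], [0, 0, 0], 1], [[0, 0, 0.019], [0, 0, 0], 1], [[0, 0, 0], [0, 0, 0], 1], [[0, 0, 0], [0, 0, 0], -1], [[0, 0, 0], [0, 0, 0], -1], [[0, 0, 0], [0, 0, 0], -1], [[0, 0, 0], [0, 0, 0], -1], [[0, 0, 0], [0, 0, 0], -1]]'

```text
time: 8.53
ee_pos: [0.5096, 0.1405, 0.0331]
ee_rot: [-0.329, 3.121, 0.001]
wrist_force: [-1.7, -0.0, 6.9]
grip_width: 0.642
grip_force: 64.8
```

step_arm --commands '[[[0, 0, 0], [0, 0, 0], -1], [[0, 0, 0], [0, 0, 0], -1], [[0, 0, -0.01], [0, 0, 0], -1], [[0, 0, -0.02], [0, 0, 0], -1], [[0, 0, -0.03], [0, 0, 0], -1], [[0, 0, -0.035], [0, 0, 0], -1], [[0, 0, -0.035], [0, 0, 0], -1], [[0, 0, -0.035], [0, 0, 0], -1], [[0, 0, -0.025], [0, 0, 0], -1], [[0, 0, -0.02], [0, 0, 0], -1]]'

```text
time: 9.37
ee_pos: [0.5084, 0.1403, 0.2442]
ee_rot: [-0.33, 3.122, 0.0]
wrist_force: [0.8, 0.1, -2.8]
grip_width: 0.642
grip_force: 64.3
```

```bash
cat > next.py <<'E'
from path import *
import sys
show(); q=robot.sense()["joints"]; p=robot.sense()["ee_pos"]
E
python3 - <<'E'
from next import *
for yd in (-45,-60):
    P1=np.r_[.66,.32,.25]; print(yd)
    run(q,[(p,12,0,1),(P1,yd,0,1),(P1,yd,90,1),(np.r_[P1[:2],.085],yd,90,1)])
E
```

```text
t 9.37 q [ 0.613  0.583 -1.336  1.848  0.61   1.21   0.862] p [0.5084 0.1403 0.2442] x [-0.978 -0.209 -0.002] y [-0.209  0.978 -0.   ] z [ 0.002  0.    -1.   ] F [ 0.8  0.1 -2.8] w 0.642 g 64.3
-45
  [ 0.38  0.63 -1.17  1.71  0.61  1.23  0.52] 0.0 0.0 step 0.09
  [ 0.18  0.68 -1.03  1.54  0.6   1.27  0.19] 0.0 0.0 step 0.08
  [ 0.01  0.75 -0.92  1.35  0.59  1.33 -0.13] 0.0 0.0 step 0.08
  [-0.28  0.66 -0.72  1.51  0.97  1.35 -0.47] 0.0 0.0 step 0.1
  [-0.56  0.74 -0.53  1.61  1.33  1.57 -0.79] 0.0 0.0 step 0.08
  [-0.76  0.94 -0.31  1.64  1.57  1.87 -1.  ] 0.0 0.0 step 0.07
  [-0.77  1.02 -0.3   1.62  1.57  1.86 -1.07] 0.0 0.0 step 0.02
  [-0.77  1.11 -0.29  1.59  1.58  1.86 -1.13] 0.0 0.0 step 0.02
  [-0.78  1.2  -0.28  1.55  1.58  1.85 -1.18] 0.0 0.0 step 0.02
-60
  [ 0.38  0.61 -1.15  1.71  0.59  1.22  0.44] 0.0 0.0 step 0.1
  [ 0.17  0.66 -1.    1.54  0.57  1.26  0.03] 0.0 0.0 step 0.1
  [-0.02  0.73 -0.86  1.35  0.55  1.31 -0.36] 0.0 0.0 step 0.1
  [-0.34  0.71 -0.66  1.39  0.9   1.48 -0.63] 0.0 0.0 step 0.08
  [-0.62  0.83 -0.46  1.4   1.18  1.74 -0.82] 0.0 0.0 step 0.07
  [-0.79  1.03 -0.25  1.39  1.4   1.99 -0.91] 0.0 0.0 step 0.06
  [-0.79  1.1  -0.25  1.37  1.39  1.97 -0.97] 0.0 0.0 step 0.02
  [-0.8   1.18 -0.24  1.35  1.39  1.96 -1.03] 0.0 0.0 step 0.02
  [-0.8   1.27 -0.24  1.3   1.39  1.94 -1.07] 0.0 0.0 step 0.02
```

step_arm --commands '[[[0, 0, 0], [0, 0, 7.1], -1], [[0, 0, 0], [0, 0, 7.1], -1], [[0, 0, 0], [0, 0, 7.1], -1], [[0, 0, 0], [0, 0, 7.1], -1], [[0, 0, 0], [0, 0, 7.1], -1], [[0, 0, 0], [0, 0, 7.1], -1], [[0, 0, 0], [0, 0, 7.1], -1], [[0, 0, 0], [0, 0, 7.1], -1], [[0.003, 0.0336, 0], [0, 0, 0], -1], [[0.003, 0.0336, 0], [0, 0, 0], -1]]'

```text
time: 10.2
ee_pos: [0.5514, 0.1901, 0.2416]
ee_rot: [1.2, 2.902, -0.005]
wrist_force: [1.0, 0.4, -1.8]
grip_width: 0.639
grip_force: 64.5
```

step_arm --commands '[[[0.003, 0.0336, 0], [0, 0, 0], -1], [[0.003, 0.0336, 0], [0, 0, 0], -1], [[0.003, 0.0336, 0], [0, 0, 0], -1], [[0.003, 0.0336, 0], [0, 0, 0], -1], [[0.003, 0.0336, 0], [0, 0, 0], -1], [[0, 0, 0], [0, -6.92, 0], -1], [[0, 0, 0], [0, -6.92, 0], -1], [[0, 0, 0], [0, -6.92, 0], -1], [[0, 0, 0], [0, -6.92, 0], -1], [[0, 0, 0], [0, -6.92, 0], -1]]'

```text
time: 11.03
ee_pos: [0.6583, 0.3225, 0.2424]
ee_rot: [0.975, 2.37, -0.303]
wrist_force: [-0.4, 0.1, -3.8]
grip_width: 0.643
grip_force: 64.9
```

```bash
python3 -c "
from next import *
print(fk(q)[0])
for h in (.25,.28,.32,.35,.4): G['hs']=h;print(h,(fk(q)[0]-p).round(4))"
```

```text
t 11.03 q [-0.297  0.653 -0.69   1.512  1.035  1.367 -0.476] p [0.6583 0.3225 0.2424] x [-0.583  0.578 -0.571] y [0.703 0.711 0.002] z [ 0.407 -0.401 -0.821] F [-0.4  0.1 -3.8] w 0.643 g 64.9
[0.67739837 0.30526764 0.26454013]
0.25 [-0.0012  0.0028  0.0131]
0.28 [ 0.011  -0.0092  0.0185]
0.32 [ 0.0273 -0.0252  0.0257]
0.35 [ 0.0395 -0.0372  0.031 ]
0.4 [ 0.0598 -0.0573  0.04  ]
```

step_arm --commands '[[[0, 0, 0], [0, -6.92, 0], -1], [[0, 0, 0], [0, -6.92, 0], -1], [[0, 0, 0], [0, -6.92, 0], -1], [[0, 0, 0], [0, -6.92, 0], -1], [[0, 0, 0], [0, -6.92, 0], -1], [[0, 0, 0], [0, -6.92, 0], -1], [[0, 0, 0], [0, -6.92, 0], -1], [[0, 0, 0], [0, -6.92, 0], -1], [[0, 0, 0], [0, 0, 0], -1]]'

```text
time: 11.78
ee_pos: [0.6573, 0.3221, 0.235]
ee_rot: [0.602, 1.49, -0.617]
wrist_force: [0.3, -0.8, -4.4]
grip_width: 0.641
grip_force: 65.1
```

Run:
```python
from next import *
from fit import *
D+=[([-.297,.653,-.69,1.512,1.035,1.367,-.476],[.6583,.3225,.2424]),(q,p)]
def c2(q): return np.c_[cols(q),[r.as_matrix() for r in chain(q,(-1,-1,-1))][6][:,2]]
A=np.vstack([c2(q) for q,_ in D]);B=np.hstack([x for _,x in D])
c=[0,2,3,9,10,11,12]
x=np.linalg.lstsq(A[:,c],B,rcond=None)[0];print(x.round(4),np.abs(A[:,c]@x-B).max())
c=[0,2,3,9,11,12]
x=np.linalg.lstsq(A[:,c],B,rcond=None)[0];print(x.round(4),np.abs(A[:,c]@x-B).max())
a=robot.capture('scene')
cv2.imwrite('pics/s2.png',cv2.resize(a[60:260,180:480],(750,500),interpolation=cv2.INTER_CUBIC))
```

```text
t 11.78 q [-0.704  0.862 -0.315  1.649  1.618  1.83  -0.912] p [0.6573 0.3221 0.235 ] x [-0.01  -0.006 -1.   ] y [ 0.702  0.712 -0.011] z [ 0.712 -0.702 -0.002] F [ 0.3 -0.8 -4.4] w 0.641 g 65.1
[ 0.2349 -0.0376  0.5516  0.4586 -0.0113 -0.0062  0.2861] 0.003404024494296165
[ 0.2366 -0.0411  0.5561  0.4723 -0.0019  0.2844] 0.0047038930491206665
```

View pics/s2.png

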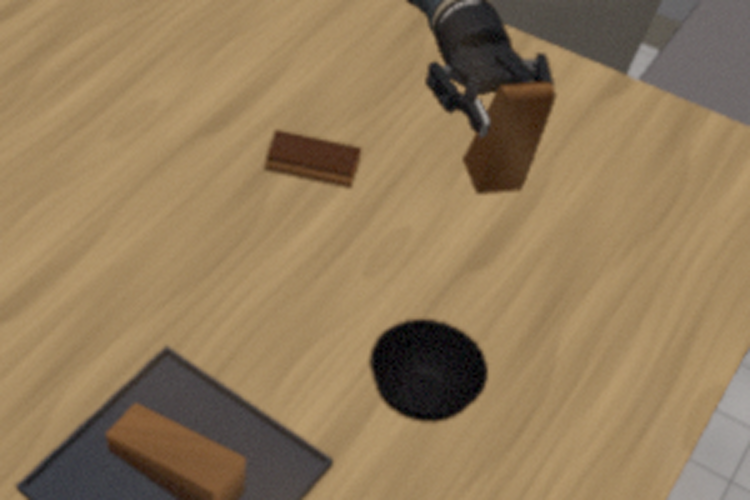

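The wedge hangs thick end down from a level tool at about (510,140) in the crop, clear of everything. I'll lower it to the bench.

step_arm --commands '[[[0.035, 0, 0], [0, 0, 0], -1], [[0.035, 0, 0], [0, 0, 0], -1], [[0.035, 0, 0], [0, 0, 0], -1], [[0.025, 0, 0], [0, 0, 0], -1], [[0.01, 0, 0], [0, 0, 0], -1], [[0, 0, 0], [0, 0, 0], -1], [[0, 0, 0], [0, 0, 0], -1]]'

```text
time: 12.42
ee_pos: [0.6598, 0.3218, 0.103]
ee_rot: [0.614, 1.484, -0.609]
wrist_force: [0.4, 0.4, -1.9]
grip_width: 0.645
grip_force: 65.2
```

step_arm --commands '[[[0.003, 0, 0], [0, 0, 0], -1], [[0.003, 0, 0], [0, 0, 0], -1], [[0, 0, 0], [0, 0, 0], -1]]'

```text
time: 12.67
ee_pos: [0.6594, 0.3219, 0.0965]
ee_rot: [0.613, 1.484, -0.609]
wrist_force: [-0.7, -0.3, -3.2]
grip_width: 0.644
grip_force: 65.2
```

```bash
python3 -c "
from h import *
show()
b=robot.capture('scene');f=np.float64(b)
cv2.imwrite('pics/s3.png',cv2.resize(b[40:150,330:450],(480,440),interpolation=cv2.INTER_CUBIC))"
```

```text
t 12.67 q [-0.714  1.076 -0.296  1.606  1.63   1.831 -1.095] p [0.6594 0.3219 0.0965] x [ 0.     0.002 -1.   ] y [0.704 0.71  0.002] z [ 0.71  -0.704 -0.001] F [-0.7 -0.3 -3.2] w 0.644 g 65.2
```

View pics/s3.png

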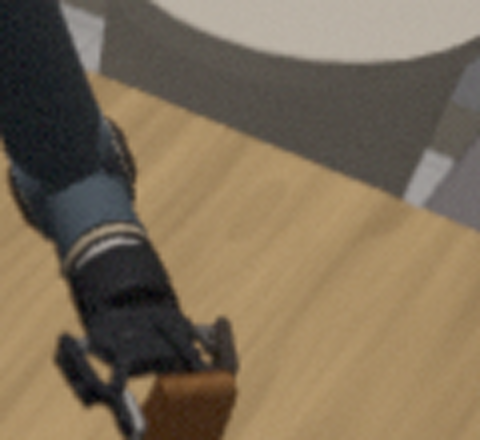

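The view shows the wrist and gripper clear of the bench, and the wedge's top at (195,385) in the crop. I'll keep lowering gently until contact.

step_arm --commands '[[[0.004, 0, 0], [0, 0, 0], -1], [[0.004, 0, 0], [0, 0, 0], -1], [[0.003, 0, 0], [0, 0, 0], -1], [[0, 0, 0], [0, 0, 0], -1]]'

```text
time: 13.05
ee_pos: [0.659, 0.3216, 0.0834]
ee_rot: [0.61, 1.484, -0.611]
wrist_force: [-0.4, -0.2, -1.8]
grip_width: 0.647
grip_force: 65.1
```

step_arm --commands '[[[0.003, 0, 0], [0, 0, 0], -1], [[0, 0, 0], [0, 0, 0], -1]]'

```text
time: 13.22
ee_pos: [0.659, 0.3217, 0.0829]
ee_rot: [0.611, 1.479, -0.612]
wrist_force: [-3.3, -0.8, 5.3]
grip_width: 0.643
grip_force: 65.5
```

step_arm --commands '[[[0.002, 0, 0], [0, 0, 0], -1], [[0, 0, 0], [0, 0, 0], -1]]'

```text
time: 13.38
ee_pos: [0.659, 0.3216, 0.0827]
ee_rot: [0.612, 1.476, -0.612]
wrist_force: [-5.2, -1.1, 9.3]
grip_width: 0.647
grip_force: 65.7
```

step_arm --commands '[[[-0.003, 0, 0], [0, 0, 0], -1], [[0, 0, 0], [0, 0, 0], 1], [[0, 0, 0], [0, 0, 0], 1], [[0, 0, 0], [0, 0, 0], 1], [[0, 0, 0], [0, 0, 0], 1], [[0, 0, -0.01], [0, 0, 0], 1], [[0, 0, -0.03], [0, 0, 0], 1], [[0, 0, -0.04], [0, 0, 0], 1], [[-0.035, 0, 0], [0, 0, 0], 1], [[-0.035, 0, 0], [0, 0, 0], 1]]'

```text
time: 14.22
ee_pos: [0.5989, 0.3814, 0.1488]
ee_rot: [0.602, 1.491, -0.611]
wrist_force: [1.0, 0.6, 0.5]
grip_width: 1.001
grip_force: 0.0
```

step_arm --commands '[[[-0.035, 0, 0], [0, 0, 0], 1], [[-0.035, 0, 0], [0, 0, 0], 1], [[0, 0, 0], [0, 6.92, 0], 1], [[0, 0, 0], [0, 6.92, 0], 1], [[0, 0, 0], [0, 6.92, 0], 1], [[0, 0, 0], [0, 6.92, 0], 1], [[0, 0, 0], [0, 6.92, 0], 1], [[0, 0, 0], [0, 6.92, 0], 1], [[0, 0, 0], [0, 6.92, 0], 1], [[0, 0, 0], [0, 6.92, 0], 1]]'

```text
time: 15.05
ee_pos: [0.6012, 0.3797, 0.2235]
ee_rot: [0.976, 2.379, -0.299]
wrist_force: [0.3, 0.3, 0.3]
grip_width: 0.998
grip_force: 0.0
```

step_arm --commands '[[[0, 0, 0], [0, 6.92, 0], 1], [[0, 0, 0], [0, 6.92, 0], 1], [[0, 0, 0], [0, 6.92, 0], 1], [[0, 0, 0], [0, 6.92, 0], 1], [[0, 0, 0], [0, 6.92, 0], 1], [[0, 0, 0], [0, 0, 0], 1]]'

```text
time: 15.55
ee_pos: [0.6078, 0.3724, 0.2216]
ee_rot: [-1.212, -2.898, 0.001]
wrist_force: [1.9, -1.1, -0.4]
grip_width: 1.004
grip_force: 0.0
```

```bash
python3 -c "
from h import *
show()
a=robot.capture('scene');b=robot.capture('top');cv2.imwrite('pics/t4.png',b);cv2.imwrite('pics/s4.png',a)
print(proj('scene',[[.6725,.308,.136],[.66,.322,0]]).round(0),proj('top',[[.6725,.308,.136]]).round(0))
r=lambda im,x,y:cv2.resize(im[y:y+110,x:x+110],(400,400),interpolation=cv2.INTER_CUBIC)
cv2.imwrite('pics/c4.png',np.hstack([r(a,330,50),r(b,90,130)]))"
```

```text
t 15.55 q [-0.057  0.737 -0.939  1.429  0.602  1.279 -0.265] p [0.6078 0.3724 0.2216] x [-0.702  0.712  0.   ] y [ 0.712  0.702 -0.001] z [-0. -0. -1.] F [ 1.9 -1.1 -0.4] w 1.004 g 0.0
[[377. 138.]
 [366. 165.]] [[126. 162.]]
```

View pics/c4.png

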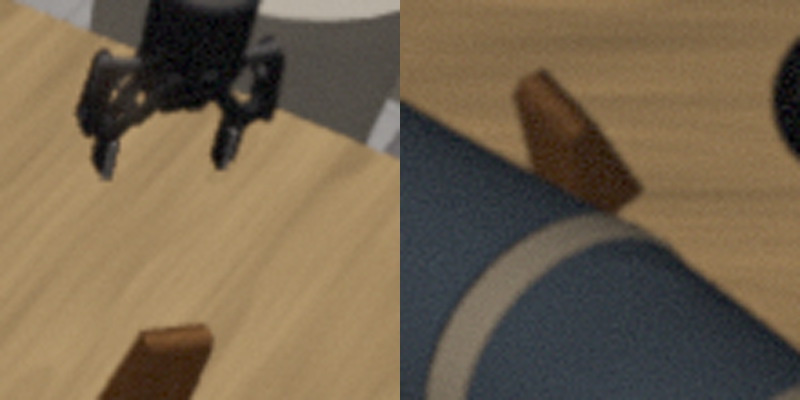

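The wedge stands upright with its thin top at scene (378,142), where I predicted (377,138). I'll grip it from above.

step_arm --commands '[[[-0.035, 0, 0], [0, 0, 0], 1], [[-0.035, 0, 0], [0, 0, 0], 1], [[-0.021, 0, 0], [0, 0, 0], 1], [[0, 0, 0.035], [0, 0, 0], 1], [[0, 0, 0.03], [0, 0, 0], 1], [[0, 0, 0.025], [0, 0, 0], 1], [[0, 0, 0.004], [0, 0, 0], 1], [[0, 0, 0], [0, 0, 0], 1], [[0, 0, 0], [0, 0, 0], -1], [[0, 0, 0], [0, 0, 0], -1]]'

```text
time: 16.48
ee_pos: [0.6671, 0.316, 0.131]
ee_rot: [1.192, 2.904, 0.004]
wrist_force: [0.2, -0.5, 0.1]
grip_width: 0.754
grip_force: 0.0
```

step_arm --commands '[[[0, 0, 0], [0, 0, 0], -1], [[0, 0, 0], [0, 0, 0], -1], [[0, 0, 0], [0, 0, 0], -1], [[0, 0, 0], [0, 0, 0], -1], [[0, 0, 0], [0, 0, 0], -1], [[0, 0, 0], [0, 0, 0], -1]]'

```text
time: 16.98
ee_pos: [0.6676, 0.3151, 0.1315]
ee_rot: [1.195, 2.903, 0.005]
wrist_force: [-1.7, -0.2, 6.9]
grip_width: 0.634
grip_force: 62.4
```

```bash
sed -i 's/return p,m/return p,m/; s/^    p=.*/    p=np.array([0,0,.2349])-.0376*m[0][:,1]+.5516*m[1][:,2]+.4586*m[3][:,2]-.0113*m[5][:,0]-.0062*m[5][:,1]+.2861*m[6][:,2]/' ik.py
python3 - <<'E'
from next import *
print(fk(q)[0])
for G2,d2,tl in (([.6,.2],0,90),([.6,.2],0,70),([.64,.22],0,70),([.64,.22],-10,75),([.62,.18],10,75)):
    print(G2,d2,tl)
    # carry: unflipped yaw from -45 to d2-180
    qa=run(q,[(p,-45,0,1),(np.r_[p[:2],.25],-45,0,1),(np.r_[G2,.25],d2-180,0,1),(np.r_[G2,.127],d2-180,0,1)],6,0); print(" carried",qa.round(2))
    # back to upright, yaw to d2 region with same tool y (flip 0<->1: unflipped yaw d2-180 fl1 == yaw d2 fl0) then unwind +180 -> yaw d2 fl1
    B=np.r_[G2,.25]-[.1*np.cos(np.radians(d2)),.1*np.sin(np.radians(d2)),0]
    qb=run(qa,[(np.r_[G2,.127],d2-180,0,1),(np.r_[G2,.25],d2-180,0,1),(B,d2,0,1)],12,0);print(" back",qb.round(2))
    qc=run(qb,[(B,d2,0,1),(B,d2,tl,1)],18,1)
    C=np.r_[G2,.085]
    qd=run(qc,[(B,d2,tl,1),(C-pitch(np.radians(d2),np.radians(tl))[:,2]*.08,d2,tl,1),(C,d2,tl,1)],6,1)
    qe=run(qd,[(C,d2,tl,1),(np.r_[G2,.3],d2,tl,1),(np.r_[.55,-.13,.3],0,tl-90,1),(np.r_[.55,-.13,.1],-1,tl-90,1)],12,1)
E
```

```text
t 16.98 q [ 0.011  0.848 -0.884  1.441  0.681  1.172 -0.181] p [0.6676 0.3151 0.1315] x [-0.71   0.704 -0.001] y [0.704 0.71  0.004] z [ 0.003  0.002 -1.   ] F [-1.7 -0.2  6.9] w 0.634 g 62.4
[0.66474007 0.31358499 0.13703231]
[0.6, 0.2] 0 90
 carried [-0.08  0.57 -0.42  1.74  0.29  0.89 -2.2 ]
 back [ 0.45  0.57 -1.26  1.8   0.58  1.21  0.58]
  [ 0.46  0.29 -1.19  2.12  0.98  0.71  0.2 ] 0.0 0.0 step 0.11
  [ 0.22  0.31 -1.08  2.39  1.95  0.95 -0.79] 0.0 0.0 step 0.13
  [ 0.01  0.87 -1.1   2.45  2.43  1.99 -0.91] 0.034 2.3 step 0.2
  [-0.17  0.89 -0.82  2.45  2.43  1.99 -1.13] 0.033 2.1 step 0.14
  [-0.37  0.95 -0.53  2.45  2.41  1.99 -1.37] 0.025 1.6 step 0.14
  [-0.55  1.05 -0.3   2.45  2.38  1.99 -1.61] 0.01 0.7 step 0.11
  [-0.49  1.03 -0.29  2.44  2.46  1.96 -1.56] 0.0 0.0 step 0.03
  [-0.47  1.01 -0.26  2.39  2.51  1.89 -1.53] 0.0 0.0 step 0.03
  [-0.45  0.99 -0.24  2.35  2.55  1.83 -1.51] 0.0 0.0 step 0.03
  [-0.43  0.81 -0.26  2.39  2.53  1.71 -1.44] 0.0 0.0 step 0.05
  [-0.41  0.61 -0.29  2.4   2.5   1.55 -1.35] 0.0 0.0 step 0.05
  [-0.39  0.43 -0.31  2.39  2.46  1.38 -1.26
[... 4810 characters left out ...]
 0.56  1.64 -1.38  2.39  3.06  1.64 -0.1 ] 0.0 0.0 step 0.03
  [ 0.56  1.64 -1.37  2.33  3.06  1.58 -0.1 ] 0.0 0.0 step 0.03
  [ 0.55  1.35 -1.39  2.35  2.85  1.53 -0.28] 0.0 0.0 step 0.08
  [ 0.56  1.04 -1.39  2.34  2.66  1.37 -0.45] 0.0 0.0 step 0.08
  [ 0.62  0.75 -1.39  2.29  2.51  1.13 -0.56] 0.0 0.0 step 0.07
  [ 0.97  0.39 -1.39  2.12  1.41  0.48  0.27] 0.0 0.0 step 0.42
  [ 1.02  0.5  -1.37  1.83  0.65  1.02  1.06] 0.0 0.0 step 0.17
  [ 0.88  0.68 -1.21  1.52  0.55  1.63  1.21] 0.0 0.0 step 0.15
  [ 0.87  0.74 -1.17  1.6   0.59  1.52  1.16] 0.0 0.0 step 0.03
  [ 0.85  0.8  -1.13  1.67  0.65  1.42  1.12] 0.0 0.0 step 0.03
  [ 0.83  0.87 -1.07  1.72  0.72  1.32  1.08] 0.0 0.0 step 0.02
```

step_arm --commands '[[[0, 0, -0.01], [0, 0, 0], -1], [[0, 0, -0.03], [0, 0, 0], -1], [[-0.0165, -0.0293, 0], [0, 0, 0], -1], [[-0.0165, -0.0293, 0], [0, 0, 0], -1], [[0, 0, 0], [0, 0, 7], -1], [[0, 0, 0], [0, 0, 7], -1], [[0, 0, 0], [0, 0, 7], -1], [[0, 0, 0], [0, 0, 7], -1], [[0, 0, 0], [0, 0, 7], -1], [[0, 0, 0], [0, 0, 7], -1]]'

```text
time: 17.82
ee_pos: [0.6491, 0.2487, 0.1689]
ee_rot: [2.164, 2.276, -0.0]
wrist_force: [0.1, 0.3, -1.4]
grip_width: 0.629
grip_force: 64.7
```

step_arm --commands '[[[0, 0, 0], [0, 0, 7], -1], [[0, 0, 0], [0, 0, 7], -1], [[0, 0, 0], [0, 0, 7], -1], [[0, 0, 0], [0, 0, 7], -1], [[0, 0, 0], [0, 0, 7], -1], [[0, 0, 0], [0, 0, 7], -1], [[0, 0, 0], [0, 0, 7], -1], [[0, 0, 0], [0, 0, 7], -1], [[0, 0, 0], [0, 0, 7], -1], [[0, 0, 0], [0, 0, 7], -1]]'

```text
time: 18.65
ee_pos: [0.649, 0.2491, 0.1688]
ee_rot: [3.079, 0.624, 0.0]
wrist_force: [0.1, 0.2, -3.5]
grip_width: 0.627
grip_force: 64.7
```

step_arm --commands '[[[0, 0, 0], [0, 0, 7], -1], [[0, 0, 0], [0, 0, 7], -1], [[0, 0, 0], [0, 0, 7], -1], [[0, 0, 0], [0, 0, 7], -1], [[0, 0, 0], [0, 0, 7], -1], [[0, 0, 0], [0, 0, 0], -1], [[0, 0, 0], [0, 0, 0], -1]]'

```text
time: 19.23
ee_pos: [0.649, 0.2493, 0.1687]
ee_rot: [3.125, -0.316, 0.0]
wrist_force: [-0.6, -0.2, -2.1]
grip_width: 0.628
grip_force: 64.7
```

```bash
python3 -c "
from h import *
show()"
```

```text
t 19.23 q [-0.2    0.599 -0.342  1.55   0.223  1.031 -2.374] p [0.649  0.2493 0.1687] x [ 0.98 -0.2   0.  ] y [-0.2  -0.98  0.  ] z [ 0. -0. -1.] F [-0.6 -0.2 -2.1] w 0.628 g 64.7
```

step_arm --commands '[[[0, 0, 0.02], [0, 0, 0], -1], [[0, 0, 0.015], [0, 0, 0], -1], [[0, 0, 0], [0, 0, 0], -1], [[0, 0, 0], [0, 0, 0], -1]]'

```text
time: 19.57
ee_pos: [0.6488, 0.2489, 0.133]
ee_rot: [3.125, -0.318, -0.002]
wrist_force: [-0.2, -0.3, -2.6]
grip_width: 0.63
grip_force: 66.6
```

step_arm --commands '[[[0, 0, 0.003], [0, 0, 0], -1], [[0, 0, 0], [0, 0, 0], -1]]'

```text
time: 19.73
ee_pos: [0.6495, 0.2492, 0.1309]
ee_rot: [-3.125, 0.321, -0.001]
wrist_force: [-0.4, -0.5, -2.0]
grip_width: 0.629
grip_force: 66.5
```

step_arm --commands '[[[0, 0, 0.002], [0, 0, 0], -1], [[0, 0, 0], [0, 0, 0], -1]]'

```text
time: 19.9
ee_pos: [0.65, 0.2493, 0.1308]
ee_rot: [-3.125, 0.321, -0.004]
wrist_force: [-1.7, -0.6, 5.8]
grip_width: 0.631
grip_force: 67.3
```

step_arm --commands '[[[0, 0, 0], [0, 0, 0], 1], [[0, 0, 0], [0, 0, 0], 1], [[0, 0, 0], [0, 0, 0], 1], [[0, 0, 0], [0, 0, 0], 1], [[0, 0, -0.02], [0, 0, 0], 1], [[0, 0, -0.035], [0, 0, 0], 1], [[0, 0, -0.035], [0, 0, -7], 1], [[0, 0, -0.03], [0, 0, -7], 1], [[0, 0, 0], [0, 0, -7], 1], [[0, 0, 0], [0, 0, -7], 1]]'

```text
time: 20.73
ee_pos: [0.6503, 0.2498, 0.2516]
ee_rot: [-3.108, -0.453, -0.009]
wrist_force: [-0.2, -0.9, -1.0]
grip_width: 0.998
grip_force: 0.0
```

step_arm --commands '[[[0, 0, 0], [0, 0, -7], 1], [[0, 0, 0], [0, 0, -7], 1], [[0, 0, 0], [0, 0, -7], 1], [[0, 0, 0], [0, 0, -7], 1], [[0, 0, 0], [0, 0, -7], 1], [[0, 0, 0], [0, 0, -7], 1], [[0, 0, 0], [0, 0, -7], 1], [[0, 0, 0], [0, 0, -7], 1], [[0, 0, 0], [0, 0, -7], 1], [[0, 0, 0], [0, 0, -7], 1]]'

```text
time: 21.57
ee_pos: [0.6492, 0.2489, 0.2482]
ee_rot: [2.287, 2.154, -0.0]
wrist_force: [0.1, 0.1, -0.2]
grip_width: 0.999
grip_force: 0.0
```

step_arm --commands '[[[0, 0, 0], [0, 0, -7], 1], [[0, 0, 0], [0, 0, -7], 1], [[0, 0, 0], [0, 0, -7], 1], [[0, 0, 0], [0, 0, -7], 1], [[0, 0, 0], [0, 0, -7], 1], [[0, 0, 0], [0, 0, -7], 1], [[0, 0, 0], [0, 0, -7], 1], [[0, 0, 0], [0, 0, -7], 1], [[0, 0, 0], [0, 0, -7], 1], [[0, 0, 0], [0, 0, -7], 1]]'

```text
time: 22.4
ee_pos: [0.6493, 0.2488, 0.2482]
ee_rot: [0.638, 3.076, -0.001]
wrist_force: [-0.7, -0.9, -0.6]
grip_width: 1.003
grip_force: 0.0
```

step_arm --commands '[[[0.03, 0, 0], [0, 0, -7], 1], [[0.03, 0, 0], [0, 0, -5], 1], [[0.04, 0, 0], [0, 0, 0], 1], [[0, 0, 0], [0, 0, 0], 1]]'

```text
time: 22.73
ee_pos: [0.5452, 0.2813, 0.2483]
ee_rot: [-0.303, -3.122, 0.003]
wrist_force: [-1.7, 1.0, 1.0]
grip_width: 1.0
grip_force: 0.0
```

Run:
```python
from next import *
a=robot.capture('scene');b=robot.capture('top');cv2.imwrite('pics/s5.png',a);cv2.imwrite('pics/t5.png',b)
print(proj('scene',[[.65,.2493,.136],[.65,.2493,0]]).round(0),proj('top',[[.65,.2493,.136]]).round(0))
r=lambda im,x,y:cv2.resize(im[y:y+110,x:x+110],(400,400),interpolation=cv2.INTER_CUBIC)
cv2.imwrite('pics/c5.png',np.hstack([r(a,300,80),r(b,100,110)]))
qc=run(q,[(p,-11.5,0,1),(p,-11.5,72,1)],12,1)
C=np.r_[.655,.2485,.085];M=pitch(np.radians(-11.5),np.radians(72))
run(qc,[(p,-11.5,72,1),(C-M[:,2]*.08,-11.5,72,1),(C,-11.5,72,1)],6,1)
```

```text
t 22.73 q [ 0.201  0.622 -1.118  1.647  0.582  1.252  0.342] p [0.5452 0.2813 0.2483] x [-0.981  0.192  0.004] y [ 0.192  0.981 -0.002] z [-0.005 -0.001 -1.   ] F [-1.7  1.   1. ] w 1.0 g 0.0
[[360. 147.]
 [352. 178.]] [[151. 171.]]
  [ 0.1   0.46 -1.01  1.87  0.93  1.    0.03] 0.0 0.0 step 0.1
  [-0.11  0.4  -0.88  2.07  1.45  1.02 -0.51] 0.0 0.0 step 0.14
  [-0.33  0.52 -0.76  2.21  1.87  1.42 -0.95] 0.0 0.0 step 0.12
  [-0.35  0.62 -0.72  2.23  1.95  1.46 -1.03] 0.0 0.0 step 0.05
  [-0.36  0.72 -0.67  2.23  2.02  1.5  -1.1 ] 0.0 0.0 step 0.05
  [-0.36  0.82 -0.62  2.22  2.09  1.53 -1.17] 0.0 0.0 step 0.05
  [-0.34  0.84 -0.6   2.19  2.14  1.5  -1.15] 0.0 0.0 step 0.02
  [-0.31  0.85 -0.57  2.15  2.18  1.47 -1.14] 0.0 0.0 step 0.02
  [-0.29  0.87 -0.55  2.11  2.22  1.44 -1.12] 0.0 0.0 step 0.02
```

View pics/c5.png

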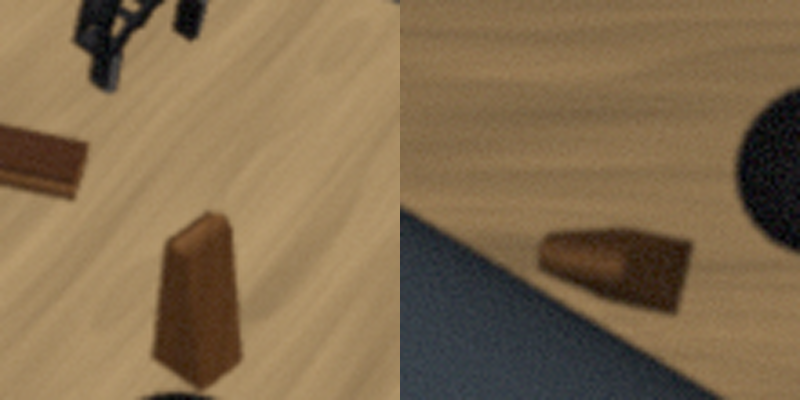

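The wedge stands at scene (355,143) for its top, with its flat face towards the robot. The way to the flat-side grasp is clear, so I'll tilt the tool 71°.

step_arm --commands '[[[0, 0, 0], [0, -7.1, 0], 1], [[0, 0, 0], [0, -7.1, 0], 1], [[0, 0, 0], [0, -7.1, 0], 1], [[0, 0, 0], [0, -7.1, 0], 1], [[0, 0, 0], [0, -7.1, 0], 1], [[0, 0, 0], [0, -7.1, 0], 1], [[0, 0, 0], [0, -7.1, 0], 1], [[0, 0, 0], [0, -7.1, 0], 1], [[0, 0, 0], [0, -7.1, 0], 1], [[0, 0, 0], [0, -7.1, 0], 1]]'

```text
time: 23.67
ee_pos: [0.5545, 0.2788, 0.2502]
ee_rot: [0.196, 1.886, -0.136]
wrist_force: [1.1, -0.6, -1.7]
grip_width: 1.004
grip_force: 0.0
```

step_arm --commands '[[[0, 0, 0], [0, 0, 0], 1], [[0, 0, 0], [0, 0, 0], 1]]'

```text
time: 23.83
ee_pos: [0.554, 0.2784, 0.2466]
ee_rot: [0.193, 1.9, -0.141]
wrist_force: [-0.3, 0.1, 0.4]
grip_width: 1.002
grip_force: 0.0
```

Run:
```python
from next import *
s=robot.sense();M=R.from_rotvec(s["ee_rot"]).as_matrix()
C=np.r_[.6466,.250,.074]; pre=C-.08*M[:,2]
print((M.T@(pre-p)).round(4),(M.T@(C-p)).round(4))
```

```text
t 23.83 q [-0.359  0.501 -0.719  2.207  1.841  1.373 -0.936] p [0.554  0.2784 0.2466] x [-0.323  0.065 -0.944] y [ 0.203  0.979 -0.003] z [ 0.924 -0.193 -0.33 ] F [-0.3  0.1  0.4] w 1.002 g 0.0
[ 0.1312 -0.0086  0.0679] [ 0.1312 -0.0086  0.1479]
```

step_arm --commands '[[[0.033, -0.002, 0], [0, 0, 0], 1], [[0.033, -0.002, 0], [0, 0, 0], 1], [[0.033, -0.002, 0], [0, 0, 0], 1], [[0.032, -0.002, 0], [0, 0, 0], 1], [[0, 0, 0.034], [0, 0, 0], 1], [[0, 0, 0.034], [0, 0, 0], 1], [[0, 0, 0], [0, 0, 0], 1], [[0, 0, 0], [0, 0, 0], 1]]'

```text
time: 24.5
ee_pos: [0.5767, 0.2634, 0.103]
ee_rot: [0.204, 1.893, -0.144]
wrist_force: [0.3, 0.7, -0.2]
grip_width: 1.001
grip_force: 0.0
```

Run:
```python
from next import *
s=robot.sense();M=R.from_rotvec(s["ee_rot"]).as_matrix()
C=np.r_[.6466,.250,.074]
print((M.T@(C-p)).round(4))
a=robot.capture('scene')
cv2.imwrite('pics/c6.png',cv2.resize(a[80:220,260:420],(800,600)[:2],interpolation=cv2.INTER_CUBIC))
```

```text
t 24.5 q [-0.408  0.811 -0.594  2.22   2.053  1.513 -1.191] p [0.5767 0.2634 0.103 ] x [-0.317  0.07  -0.946] y [0.212 0.977 0.001] z [ 0.924 -0.2   -0.325] F [ 0.3  0.7 -0.2] w 1.001 g 0.0
[0.0044 0.0017 0.0767]
```

View pics/c6.png

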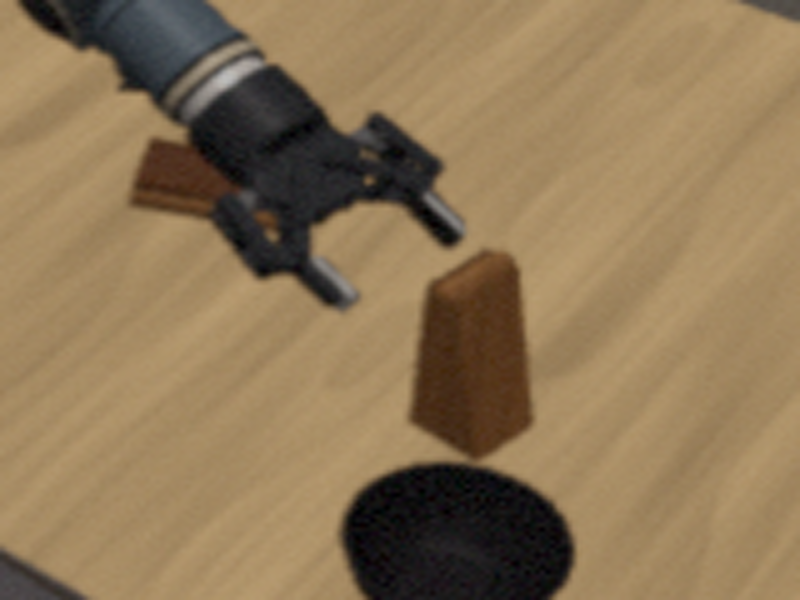

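Run:
```python
from h import *
u=np.array([.98,-.2]);v=np.array([.2,.98]);o=np.array([.65,.2493])
for s in(-.0215,.0365):
  for w in(-.028,.028):
    P=proj('scene',[[*(o+s*u+w*v),0]])[0]; print(s,w,((P-[260,80])*[5,600/140]).round(0))
print(((proj('scene',robot.sense()["ee_pos"])[0]-[260,80])*[5,600/140]).round(0))
print(ray('scene',[[260+475/5,80+458*140/600],[260+411/5,80+420*140/600],[260+533/5,80+425*140/600]],0).round(4))
```

```text
-0.0215 -0.028 [403. 422.]
-0.0215 0.028 [463. 383.]
0.0365 -0.028 [475. 470.]
0.0365 0.028 [535. 429.]
[392. 259.]
[[0.6752 0.2239 0.    ]
 [0.6263 0.2308 0.    ]
 [0.6888 0.2718 0.    ]]
```

In the picture the fingers straddle the wedge's line. Its foot corners, at crop (475,458), (411,420) and (533,425), lie within about 10 mm of prediction, inside the jaw slack. I'll go in and grip.

step_arm --commands '[[[0.004, 0.004, 0.02], [0, 0, 0], 1], [[0, 0, 0.025], [0, 0, 0], 1], [[0, 0, 0.02], [0, 0, 0], 1], [[0, 0, 0.011], [0, 0, 0], 1], [[0, 0, 0], [0, 0, 0], 1], [[0, 0, 0], [0, 0, 0], -1], [[0, 0, 0], [0, 0, 0], -1], [[0, 0, 0], [0, 0, 0], -1], [[0, 0, 0], [0, 0, 0], -1], [[0, 0, 0], [0, 0, 0], -1]]'

```text
time: 25.38
ee_pos: [0.6426, 0.2559, 0.0745]
ee_rot: [0.194, 1.894, -0.138]
wrist_force: [-3.1, -0.5, 3.8]
grip_width: 0.649
grip_force: 65.0
```

step_arm --commands '[[[0, 0, 0], [0, 0, 0], -1], [[0, 0, 0], [0, 0, 0], -1], [[0, 0, 0], [0, 0, 0], -1]]'

```text
time: 25.63
ee_pos: [0.6431, 0.2559, 0.0745]
ee_rot: [0.194, 1.894, -0.138]
wrist_force: [-2.9, -1.0, 4.9]
grip_width: 0.651
grip_force: 65.1
```

Run:
```python
from next import *
run(q,[(p,-11.5,70.7,1),(np.r_[p[:2],.3],-11.5,70.7,1),(np.r_[p[:2],.3],-11.5,-19.3,1),(np.r_[.55,-.13,.3],0,-19.3,1),(np.r_[.55,-.13,.1],0,-19.3,1)],12,1)
```

```text
t 25.63 q [-0.351  0.875 -0.527  2.121  2.175  1.435 -1.154] p [0.6431 0.2559 0.0745] x [-0.318  0.066 -0.946] y [0.203 0.979 0.001] z [ 0.926 -0.192 -0.325] F [-2.9 -1.   4.9] w 0.651 g 65.1
  [-0.3   0.72 -0.57  2.13  2.11  1.33 -1.04] 0.0 0.0 step 0.04
  [-0.27  0.58 -0.61  2.11  2.01  1.24 -0.91] 0.0 0.0 step 0.04
  [-0.23  0.44 -0.64  2.07  1.9   1.15 -0.77] 0.0 0.0 step 0.04
  [ 0.01  0.41 -0.81  1.83  1.19  0.91 -0.06] 0.0 0.0 step 0.19
  [ 0.15  0.59 -1.    1.5   0.68  1.24  0.43] 0.0 0.0 step 0.11
  [ 0.13  0.83 -1.03  1.15  0.41  1.68  0.58] 0.0 0.0 step 0.11
  [ 0.37  0.75 -1.08  1.33  0.41  1.67  0.77] 0.0 0.0 step 0.06
  [ 0.61  0.71 -1.12  1.43  0.45  1.68  0.98] 0.0 0.0 step 0.06
  [ 0.82  0.69 -1.14  1.48  0.51  1.7   1.23] 0.0 0.0 step 0.06
  [ 0.82  0.74 -1.11  1.56  0.56  1.59  1.19] 0.0 0.0 step 0.03
  [ 0.8   0.81 -1.07  1.62  0.61  1.49  1.16] 0.0 0.0 step 0.02
  [ 0.78  0.88 -1.03  1.67  0.67  1.39  1.12] 0.0 0.0 step 0.02
```

Gripped (55 mm). I'll lift 0.2 m and pitch the wedge over by 90°.

step_arm --commands '[[[-0.0315, 0, -0.0108], [0, 0, 0], -1], [[-0.0315, 0, -0.0108], [0, 0, 0], -1], [[-0.0315, 0, -0.0108], [0, 0, 0], -1], [[-0.0315, 0, -0.0108], [0, 0, 0], -1], [[-0.0315, 0, -0.0108], [0, 0, 0], -1], [[-0.0315, 0, -0.0108], [0, 0, 0], -1], [[0, 0, 0], [0, 6.92, 0], -1], [[0, 0, 0], [0, 6.92, 0], -1], [[0, 0, 0], [0, 6.92, 0], -1], [[0, 0, 0], [0, 6.92, 0], -1]]'

```text
time: 26.47
ee_pos: [0.6425, 0.2562, 0.2739]
ee_rot: [0.242, 2.377, -0.094]
wrist_force: [0.3, -1.4, -3.5]
grip_width: 0.647
grip_force: 65.1
```

step_arm --commands '[[[0, 0, 0], [0, 6.92, 0], -1], [[0, 0, 0], [0, 6.92, 0], -1], [[0, 0, 0], [0, 6.92, 0], -1], [[0, 0, 0], [0, 6.92, 0], -1], [[0, 0, 0], [0, 6.92, 0], -1], [[0, 0, 0], [0, 6.92, 0], -1], [[0, 0, 0], [0, 6.92, 0], -1], [[0, 0, 0], [0, 6.92, 0], -1], [[0, 0, 0], [0, 6.92, 0], -1], [[0, 0, 0], [0, 0, 0], -1]]'

```text
time: 27.3
ee_pos: [0.6478, 0.2513, 0.2676]
ee_rot: [-0.3, -2.796, -0.045]
wrist_force: [1.5, -1.9, -5.6]
grip_width: 0.656
grip_force: 65.1
```

```bash
cat > go.py <<'E'
from next import *
s=robot.sense();M=R.from_rotvec(s["ee_rot"]).as_matrix()
Mg=np.array([[-.318,.066,-.946],[.203,.979,.001],[.926,-.192,-.325]]).T
u=np.array([.98,-.2,0]);v=np.cross([0,0,1],u)
# wedge axes at grasp: x=down, z(flat->slope)=u
Wg=np.c_[[0,0,-1],np.cross(u,[0,0,-1]),u]
W=M@Mg.T@Wg
print("wedge x",W[:,0].round(3),"z",W[:,2].round(3))
mid=p+W@np.array([.0095,0,-.0125]); print("flat mid",mid.round(4))
def tool(w): return (M.T@np.asarray(w)).round(4)
E
python3 - <<'E'
from go import *
print("to over base",tool(np.r_[.551,-.132,.24]-mid))
yaw=np.degrees(np.arctan2(-W[1,0],-W[0,0]));print(yaw,"up in tool",tool([0,0,1]))
E
```

```text
t 27.3 q [ 0.11   0.802 -0.92   1.216  0.351  1.599  0.627] p [0.6478 0.2513 0.2676] x [-0.924  0.201  0.325] y [ 0.212  0.977 -0.003] z [-0.318  0.066 -0.946] F [ 1.5 -1.9 -5.6] w 0.656 g 65.1
wedge x [-0.978  0.211 -0.   ] z [ 0. -0. -1.]
flat mid [0.6385 0.2533 0.2801]
to over base [-0.0097 -0.395   0.0405]
-12.167947599244867 up in tool [ 0.3245 -0.0034 -0.9459]
```

step_arm --commands '[[[0, -0.0395, 0], [0, 0, 0], -1], [[0, -0.0395, 0], [0, 0, 0], -1], [[0, -0.0395, 0], [0, 0, 0], -1], [[0, -0.0395, 0], [0, 0, 0], -1], [[0, -0.0395, 0], [0, 0, 0], -1], [[0, -0.0395, 0], [0, 0, 0], -1], [[0, -0.0395, 0], [0, 0, 0], -1], [[0, -0.0395, 0], [0, 0, 0], -1], [[0, -0.0395, 0], [0, 0, 0], -1], [[0, -0.0395, 0], [0, 0, 0], -1]]'

```text
time: 28.13
ee_pos: [0.5618, -0.133, 0.2734]
ee_rot: [-0.288, -2.806, -0.043]
wrist_force: [0.8, -1.2, -3.6]
grip_width: 0.651
grip_force: 65.2
```

step_arm --commands '[[[0, 0, 0], [1.77, 0, -5.16], -1], [[0, 0, 0], [1.77, 0, -5.16], -1], [[0, 0, 0], [0, 0, 0], -1], [[0, 0, 0], [0, 0, 0], -1]]'

```text
time: 28.47
ee_pos: [0.5625, -0.1304, 0.2737]
ee_rot: [-0.022, -2.818, 0.0]
wrist_force: [0.6, 0.3, -2.9]
grip_width: 0.648
grip_force: 65.2
```

Run:
```python
from go import *
print("to over base",tool(np.r_[.551,-.132,.14]-mid),"up",tool([0,0,1]))
```

```text
t 28.47 q [ 0.757  0.64  -0.986  1.512  0.451  1.595  1.275] p [ 0.5625 -0.1304  0.2737] x [-0.948  0.015  0.318] y [ 0.015  1.    -0.003] z [-0.318  0.002 -0.948] F [ 0.6  0.3 -2.9] w 0.648 g 65.2
wedge x [-1.     0.014 -0.007] z [ 0.007  0.    -1.   ]
flat mid [ 0.5529 -0.1303  0.2861]
to over base [-0.0447 -0.0014  0.1391] up [ 0.3181 -0.0026 -0.9481]
```

step_arm --commands '[[[-0.0112, 0, 0.035], [0, 0, 0], -1], [[-0.0112, 0, 0.035], [0, 0, 0], -1], [[-0.0112, -0.001, 0.035], [0, 0, 0], -1], [[-0.0112, 0, 0.034], [0, 0, 0], -1], [[0, 0, 0], [0, 0, 0], -1], [[0, 0, 0], [0, 0, 0], -1]]'

```text
time: 28.97
ee_pos: [0.56, -0.1326, 0.1269]
ee_rot: [-0.022, -2.813, -0.002]
wrist_force: [0.4, 0.9, -1.7]
grip_width: 0.65
grip_force: 65.1
```

Run:
```python
from go import *
print("to contact",tool(np.r_[.551,-.132,.098]-mid),"up",tool([0,0,1]))
a=robot.capture('scene')
cv2.imwrite('pics/c7.png',cv2.resize(a[170:310,170:330],(800,600),interpolation=cv2.INTER_CUBIC))
```

```text
t 28.97 q [ 0.725  0.783 -0.913  1.648  0.56   1.369  1.202] p [ 0.56   -0.1326  0.1269] x [-0.946  0.015  0.322] y [ 0.016  1.    -0.001] z [-0.322  0.004 -0.947] F [ 0.4  0.9 -1.7] w 0.65 g 65.1
wedge x [-1.     0.015 -0.003] z [ 0.002  0.002 -1.   ]
flat mid [ 0.5505 -0.1325  0.1393]
to contact [-0.0138  0.0005  0.039 ] up [ 0.3225 -0.0015 -0.9466]
```

View pics/c7.png

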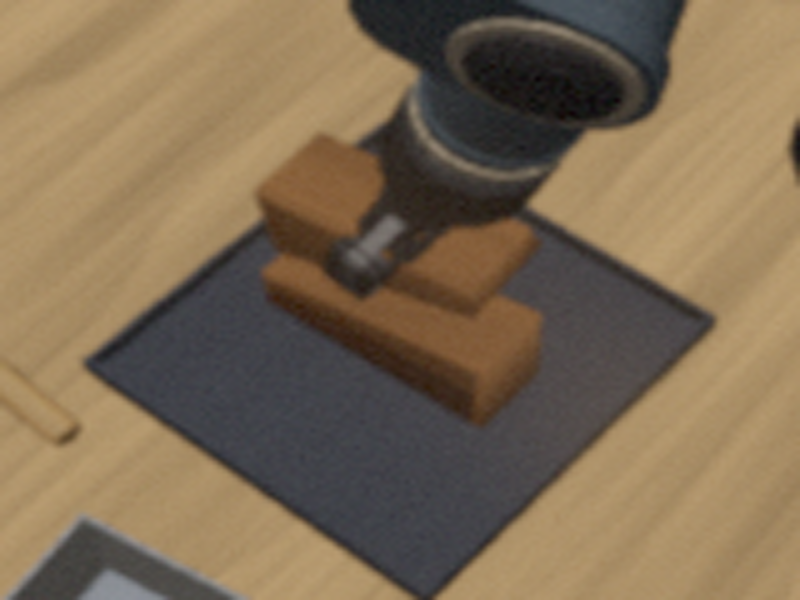

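The inverted wedge hovers aligned over the base split, thick end at (280,200) over the low end, flat face up. I'll lower it.

step_arm --commands '[[[-0.0065, 0, 0.019], [0, 0, 0], -1], [[-0.0032, 0, 0.0095], [0, 0, 0], -1], [[-0.0016, 0, 0.0045], [0, 0, 0], -1], [[0, 0, 0], [0, 0, 0], -1]]'

```text
time: 29.35
ee_pos: [0.5612, -0.133, 0.0933]
ee_rot: [-0.022, -2.817, -0.001]
wrist_force: [-0.6, 0.4, -3.6]
grip_width: 0.649
grip_force: 65.2
```

step_arm --commands '[[[-0.001, 0, 0.0028], [0, 0, 0], -1], [[0, 0, 0], [0, 0, 0], -1]]'

```text
time: 29.52
ee_pos: [0.5616, -0.133, 0.0906]
ee_rot: [-0.022, -2.817, -0.001]
wrist_force: [-0.0, 0.2, -2.3]
grip_width: 0.654
grip_force: 65.2
```

step_arm --commands '[[[-0.0007, 0, 0.002], [0, 0, 0], -1], [[0, 0, 0], [0, 0, 0], -1]]'

```text
time: 29.68
ee_pos: [0.5613, -0.133, 0.088]
ee_rot: [-0.022, -2.817, -0.001]
wrist_force: [-0.5, 0.5, -1.8]
grip_width: 0.651
grip_force: 65.2
```

step_arm --commands '[[[-0.0007, 0, 0.002], [0, 0, 0], -1], [[0, 0, 0], [0, 0, 0], -1]]'

```text
time: 29.85
ee_pos: [0.5615, -0.133, 0.0867]
ee_rot: [-0.022, -2.816, -0.0]
wrist_force: [-0.0, -0.4, 3.7]
grip_width: 0.653
grip_force: 65.8
```

step_arm --commands '[[[-0.0005, 0, 0.0015], [0, 0, 0], -1], [[0, 0, 0], [0, 0, 0], -1]]'

```text
time: 30.02
ee_pos: [0.5619, -0.1331, 0.0857]
ee_rot: [-0.022, -2.817, 0.0]
wrist_force: [1.4, -0.5, 7.1]
grip_width: 0.648
grip_force: 61.9
```

Contact came at the predicted height. I'll open and retreat along the fingers.

step_arm --commands '[[[0, 0, 0], [0, 0, 0], 0.6], [[0, 0, 0], [0, 0, 0], 0.9], [[0, 0, 0], [0, 0, 0], 1], [[0, 0, 0], [0, 0, 0], 1], [[0, 0, 0], [0, 0, 0], 1], [[0, 0, -0.01], [0, 0, 0], 1], [[0, 0, -0.025], [0, 0, 0], 1], [[0, 0, -0.04], [0, 0, 0], 1], [[0, 0, -0.04], [0, 0, 0], 1], [[0, 0, -0.04], [0, 0, 0], 1]]'

```text
time: 30.85
ee_pos: [0.6111, -0.1334, 0.2333]
ee_rot: [-0.021, -2.816, -0.002]
wrist_force: [0.8, -0.4, -0.3]
grip_width: 0.998
grip_force: 0.0
```

step_arm --commands '[[[0, 0, -0.04], [0, 0, 0], 1], [[0, 0.03, 0], [0, 0, 0], 1], [[0, 0.04, 0], [0, 0, 0], 1], [[0, 0.04, 0], [0, 0, 0], 1], [[0, 0.04, 0], [0, 0, 0], 1], [[0, 0, 0], [0, 0, 0], 1], [[0, 0, 0], [0, 0, 0], 1]]'

```text
time: 31.43
ee_pos: [0.6253, 0.0203, 0.2699]
ee_rot: [-0.012, -2.817, -0.002]
wrist_force: [0.4, -1.2, 0.1]
grip_width: 1.004
grip_force: 0.0
```

Run:
```python
from h import *
show()
a=robot.capture('scene');b=robot.capture('top')
r=lambda im,x,y:cv2.resize(im[y:y+110,x:x+110],(400,400),interpolation=cv2.INTER_CUBIC)
cv2.imwrite('pics/c8.png',np.hstack([r(a,195,185),r(b,262,165)]))
```

```text
t 31.43 q [ 0.471  0.721 -0.967  1.382  0.434  1.625  1.067] p [0.6253 0.0203 0.2699] x [-0.948  0.008  0.319] y [ 0.008  1.    -0.   ] z [-0.319  0.003 -0.948] F [ 0.4 -1.2  0.1] w 1.004 g 0.0
```

View pics/c8.png

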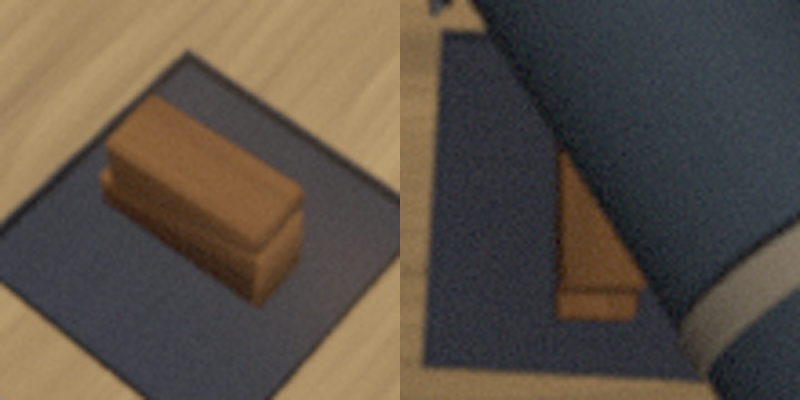

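The stack is aligned, level and centred: wedge top at crop (205,170), base below it. The gripper is clear, so I'll hand in.

```bash
python3 -c "
from station import robot
print(robot.sign_off())"
```

```text
the job is handed in; nothing more can be done
None
```

The wedge now rests upside down on the bottom split, thick end over the low end and flat face up; the last picture showed it level and centred with the gripper clear, and I handed the job in at about 31.5 s (no verdict was returned).

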